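Lay the filter cubes out for inspection and aim the panel light

TASK

Lift the case's dust hood until its springs hold it open, set every filter cube from the case flat inside the rim of the inspection tray (any face down, none on top of another), and close the hood fully again. Turn the panel light on its stand so that it squarely faces the middle of the tray, and tilt its head 30 degrees forward (top edge towards the tray) from upright. Leave the timer and the round sample tin where they are.

Things in the scene. Friction and masses are not known exactly. Their poses are not given: they have to be found in the camera images.
- case: Fixed grey storage case, 155 (x) x 164 (y) mm, its low walls 88 mm high and 4 mm thick; origin at the centre of its underside, z up, its front faces -x, the hood hinges along its far (+x) edge. Inside a dark insert: ribs 8 mm high (top at z 72 mm) round four pockets, each 47 (x) x 46 (y) mm, centred at x -38.5 and 18.5, y +-32 mm, floor at z 64 mm; 18 mm of rib between pockets in y. Each pocket holds one cube, standing up to z 104 mm, or is empty.
- hood (a joint): Hinge of the case's grey dust hood (155 x 164 mm, 26 mm high, 0.25 kg), rad: 0 = closed, 1.6 = fully open, stop. Springs help: below about 1.05 rad it falls shut (under 1 N at the bar lifts it), above that it swings open by itself and stays open; under 1 N at the bar pulls it back.
- hood_bar (a point): Middle of the hood's round handle bar (10 mm thick, 84 mm long along y, free for 74 mm between its legs), 38 mm in front of the hood's front wall. In the case frame with the hood closed: x -115.5, y 0, z 100 mm; in the hood's frame at the hinge: 193 mm forward, 12 mm up. Moves with the hood.
- hood_hinge (a point): Point on the hood's hinge axis (which runs along the case's y), in the case frame x 77.5, y 0, z 88 mm.
- tray: Fixed aluminium inspection tray on a low stand with a black liner, 135 (x) x 160 (y) mm outside, 125 x 150 mm inside; liner 30 mm and rim 38 mm above the table, rim 5 mm thick. Origin at the centre of the underside, z up.
- tray_mid (a point): Middle of the tray's liner, 30.5 mm above the table; axes as the tray's.
- lamp: Fixed stand of the panel light: round foot 110 mm wide; origin at the centre of its underside, on the vertical swivel axis; its front faces -x.
- swivel (a joint): Swivel of the light's yoke on its stand, rad, anticlockwise from above; at 0 the light faces the stand's -x; range -1.3 to 1.3; light friction (0.06 N m) keeps it where it is left.
- tilt (a joint): Tilt of the light's head in its yoke, rad: 0 = upright, positive = top edge leans forward (to the lit white side); range -0.5 to 0.9; light friction (0.06 N m) keeps it where it is left.
- lamp_pivot (a point): Point on the tilt axis in the middle of the head, 30 mm in front of the swivel axis and 135 mm above the table; turns with the yoke: -x is the way the light faces, y along the tilt axis, z up.
- lamp_bar (a point): Middle of the light's round handle bar (10 mm thick, 84 mm long along the head's y, free for 74 mm between its legs), 80 mm from the tilt axis and 35 mm above the head's top edge. The head is a flat panel 136 wide, 90 high, 16 mm thick; turns with the head: -x is the normal of the white lit side, z along the head upward.
- lab_timer: Lab timer, 70 x 62 x 18 mm, bystander; origin at the centre of its underside.
- tin: Round flat metal sample tin, 50 mm wide, 13 mm high, bystander; origin at the centre of its underside.
- cube_1: Black filter cube, 41 (x) x 36 (y) x 41 mm high, 50 to 100 g, all alike; origin at the centre of its underside, starts upright in a pocket of the case under the hood, sides along the case's. Two to four of the cubes are there, the others absent.
- cube_1_mid (a point): Middle of cube_1, 20 mm above its underside as it stands.
- cube_2: Black filter cube, 41 (x) x 36 (y) x 41 mm high, 50 to 100 g, all alike; origin at the centre of its underside, starts upright in a pocket of the case under the hood, sides along the case's. Two to four of the cubes are there, the others absent.
- cube_2_mid (a point): Middle of cube_2, 20 mm above its underside as it stands.
- cube_3: Black filter cube, 41 (x) x 36 (y) x 41 mm high, 50 to 100 g, all alike; origin at the centre of its underside, starts upright in a pocket of the case under the hood, sides along the case's. Two to four of the cubes are there, the others absent.
- cube_3_mid (a point): Middle of cube_3, 20 mm above its underside as it stands.
- cube_4: Black filter cube, 41 (x) x 36 (y) x 41 mm high, 50 to 100 g, all alike; origin at the centre of its underside, starts upright in a pocket of the case under the hood, sides along the case's. Two to four of the cubes are there, the others absent.
- cube_4_mid (a point): Middle of cube_4, 20 mm above its underside as it stands.

How it is judged:
On the way, in this order (a step that is already met when the one before it is completed fails the run):
1. the hood stands open, held by its springs with the robot's hand off it (value of joint hood above 1.25 rad and contact force between hood and the fingers below 0.1 N), for 0.3 s.
2. every filter cube lies in the tray (x of cube_1_mid in the frame of tray_mid between -0.052 and 0.052 m and y of cube_1_mid in the frame of tray_mid between -0.064 and 0.064 m and z of cube_1_mid in the frame of tray_mid between 0.012 and 0.026 m and linear speed of each of cube_1, cube_2, cube_3, cube_4 below 0.02 m/s and x of cube_2_mid in the frame of tray_mid between -0.052 and 0.052 m and y of cube_2_mid in the frame of tray_mid between -0.064 and 0.064 m and z of cube_2_mid in the frame of tray_mid between 0.012 and 0.026 m and x of cube_3_mid in the frame of tray_mid between -0.052 and 0.052 m and y of cube_3_mid in the frame of tray_mid between -0.064 and 0.064 m and z of cube_3_mid in the frame of tray_mid between 0.012 and 0.026 m and x of cube_4_mid in the frame of tray_mid between -0.052 and 0.052 m and y of cube_4_mid in the frame of tray_mid between -0.064 and 0.064 m and z of cube_4_mid in the frame of tray_mid between 0.012 and 0.026 m), for 0.2 s.
At the end, for the whole second after the job is handed in: Every cube rests on the tray's liner inside the rim, the hood is closed (within 3 degrees), the tray's middle lies within 18 mm of the light's straight-ahead line seen from above, and the head is tilted forward 30 degrees (within 4) (all of step 2 and value of joint hood below 0.05 rad and y of tray_mid in the frame of lamp_pivot between -0.018 and 0.018 m and value of joint tilt between 0.449 and 0.599 rad); the robot touches nothing.
It fails at once if the timer or the sample tin is pushed more than 30 mm (distance of any of lab_timer, tin from where it was at the start of the episode above 0.03 m).
Of cube_1, cube_2, cube_3, cube_4 only 2 to 4 are there at a start; the rules pass over those that are not, and their reading is None.
At some moment in a run one of cube_1, cube_2, cube_3, cube_4 may be knocked a few centimetres aside while the robot is not near it.
Once in a run the grip may slacken for a moment while it holds something.
It also fails if it takes over 210 s, if anything falls off the work surface, if the arm or the gripper's body presses on something with over 40 N, if the wrist force passes 120 N, or if a joint passes its speed limit or range.

ROBOT

A 6-joint arm with a two-finger parallel gripper is mounted at the origin on a cart in front of the work surface, level with it; the furniture and walls round the work are solid. World frame = base frame: x ahead of the robot, y to its left, z up, the work surface at z = 0. Lengths are in m, angles in rad, forces in N, time in s.
With the tool pointing down it reaches from about 0.2 to 0.875 m from the base axis. Payload 3.4 kg.
Tool frame: the origin (TCP) lies midway between the tips of the shut fingers; the grasp point (between the pads) lies 19 mm behind it; z points along the fingers, y is the direction in which the jaws open and shut (so a half turn about z gives the same grasp; the last joint's range is limited). The gripper opens to 94 mm and grips with 3 to 60 N. Pads are 16 mm wide; open, the fingers measure 119 mm over their backs; the gripper's body (75 mm by 177 mm) begins 78 mm behind the grasp point.
Start: joints at [1.004, 0.276, 1.505, -0, 1.361, -0.121], TCP at [0.248, 0.519, 0.172] pointing down, gripper open.
Joint ranges: [-2.89, 2.89], [-0.75, 2.08], [0.22, 2.7], [-1.18, 4.32], [0.11, 2.71], [-2.7, 2.7]. Speed limits (rad/s): [2.57, 2.57, 3.14, 3.14, 3.14, 3.14].

INTERFACE

Orientations are given as a rotation vector (axis times angle).
In Python, from station import telemetry, optics, order, finder gives the robot as it stands. The module is installed in compiled form; this text tells all that it offers.
- The arm moves only by the shell command python3 -m inch 'ROWS' [FORCE]. ROWS is JSON, a list of rows, each a list of 3 entries, a list of its own where there are three numbers: the shift along the tool's x, y, z in cm, then the turn, a rotation vector about the tool's x, y, z in rad, then the finger opening in cm, from 0 to 9.4. In form: [[[x, y, z], [ax, ay, az], fingers], ...]. A call has 1 to 5 rows; each row shifts and turns the commanded pose from where the row before left it, along the tool's axes as they then stand; what a row does not reach is not made up. A row lasts 1/8 s, in which the tool goes at most 62.5 mm and 10.7 degrees, less where a joint would pass 70% of its speed; a pose out of reach is approached as far as the arm can. A call is refused whole if a number of a shift passes 6.25 or a number of a turn 0.188, either way. A call with a gripper value outside its range is refused whole. The fingers move at their own pace and stop on an object; FORCE is the grip in N (left out, the last holds). Time passes only in rows, so rows that do not move let the fingers close. It gives the time, the measured TCP pose, the force and the opening at its end, in the units of the state.
- telemetry.state(): the state, without advancing time (a new reading comes with each control period).
- optics.get_image(name): name is "scene" or "top" or "wrist"; returns a dict with "color" (480x640x3 uint8, red, green, blue), "range_z" (480x640 float32, m along the optical axis (not along the pixel's ray), 0 where there is no reading), "fov_y" (degrees; the focal length in pixels is half the picture's height over the tangent of half this angle, whatever the lens; pixels are square), "cx", "cy" (the principal point, pixels), "k1" (the pictures are not rectified: a ray, as slopes to the right and down, at radius r is drawn at 1 + k1 r^2 times it, then the intrinsics apply), "R" (3x3) and "t" (3): a world point X has camera coordinates R X + t; the wrist camera has in their place "hand_eye" (4x4, takes a point from camera to tool coordinates, whose origin is the TCP and whose axes are the flange's). Camera axes: x right, y down, z forward; pixel columns grow to the right and rows downward; lengths in m; the calibration is good to about 2 mm. A picture is of the moment at which its call begins: read the wrist's pose just before it.
- order.finish_job(): hands the job in, once; it reports no verdict.
Trained networks look in a picture, given as the dict that the camera call returned (one of the last four; its "shot" number tells which), for a name from the list of things; names that differ only in an ending like _2 or _b are one class to them, and where a whole thing is asked for, a point or a joint stands for the part that bears it (a point fixed in the world has none). Each returns a list of dicts, best first, with "confidence" (0 to 1); they miss things now and then, are a little off and sometimes report something else, mostly with a low value. They report only what shows in the picture. A call takes as long as a camera call.
- finder.boxes_of(picture, name): "xy" ([column, row] as shares, 0 to 1, of the picture: columns of its width, rows of its height, amid what is visible of it).
The state is a dict: "time_s": time; "qpos": joint angles; "joint_vel": joint speeds; "effort": joint torques, N m; "position": TCP position; "orientation": TCP orientation; "force": force on the tool from outside, world axes, zero at the start; "moment": the same for the moment, N m; "grip_width": finger opening in m.
Only numpy, scipy, OpenCV 4.12 (cv2) and the standard library are available. Lean on these libraries where they do the work, as an engineer would, in place of code of your own. Each camera call takes 0.05 s, during which the arm holds its last target.

## Working session

There is one attempt and no reset: what is moved stays moved. The work goes in short steps, Python scripts to look and compute and a shell command to move; the robot and the scene stay as the last step left them, time stands still between calls to the robot, and variables do not carry over. Pictures are saved under pics/ and viewed, and the job is handed in when it is done.

```bash
mkdir -p pics; ls
cat > h.py <<'E'
import numpy as np, cv2
from scipy.spatial.transform import Rotation as Ro
from station import telemetry, optics, order, finder
def snap(name, fn=None):
    st=telemetry.state(); p=optics.get_image(name); p['st']=st
    if fn: cv2.imwrite('pics/'+fn, cv2.cvtColor(p['color'],cv2.COLOR_RGB2BGR))
    return p
def K(p):
    f=240/np.tan(np.radians(p['fov_y'])/2)
    return np.array([[f,0,p['cx']],[0,f,p['cy']],[0,0,1.]]), np.array([p['k1'],0,0,0,0.])
def c2w(p):
    if 'R' in p and p['R'] is not None:
        R=np.array(p['R']).T; return R, -R@np.array(p['t'])
    H=np.array(p['hand_eye']); st=p['st']
    R=Ro.from_rotvec(st['orientation']).as_matrix()
    return R@H[:3,:3], R@H[:3,3]+np.array(st['position'])
def rays(p,uv):
    k,d=K(p); n=cv2.undistortPoints(np.array(uv,float).reshape(-1,1,2),k,d).reshape(-1,2)
    return np.c_[n,np.ones(len(n))]
def px_depth(p,uv):
    uv=np.array(uv,float).reshape(-1,2); r=rays(p,uv); R,t=c2w(p)
    z=np.array([p['range_z'][int(round(min(v,479))),int(round(min(u,639)))] for u,v in uv])
    return (r*z[:,None])@R.T+t
def px_plane(p,uv,h):
    r=rays(p,uv); R,t=c2w(p); w=r@R.T; s=(h-t[2])/w[:,2]
    return w*s[:,None]+t
def cloud(p):
    v,u=np.mgrid[0:480,0:640]; uv=np.c_[u.ravel(),v.ravel()]
    r=rays(p,uv); z=p['range_z'].ravel(); R,t=c2w(p)
    P=(r*z[:,None])@R.T+t; P[z<=0]=np.nan
    return P.reshape(480,640,3)
def proj(p,X):
    R,t=c2w(p); C=(np.array(X,float).reshape(-1,3)-t)@R
    k,d=K(p); return cv2.projectPoints(C,np.zeros(3),np.zeros(3),k,d)[0].reshape(-1,2)
E
python3 - <<'E'
from h import *
print(telemetry.state())
for n in ['top','scene','wrist']:
    p=snap(n,n+'0.png'); print(n,p['fov_y'],p['k1'],c2w(p)[1])
    for o in ['case','hood','hood_bar','tray','lamp','lamp_bar','lamp_pivot','lab_timer','tin','cube_1']:
        for b in finder.boxes_of(p,o)[:2]:
            uv=[b['xy'][0]*640,b['xy'][1]*480]
            print(o,round(b['confidence'],2),np.round(uv),np.round(px_depth(p,uv),3))
E
```

```text
pics
{'time_s': 0.0, 'qpos': array([ 1.00398373e+00,  2.76592684e-01,  1.50610614e+00, -7.28905089e-06,
        1.36067847e+00, -1.20995503e-01]), 'joint_vel': array([-0.00048571,  0.00074943, -0.00020327,  0.00199163,  0.00191914,
       -0.00022643]), 'effort': array([-3.45127155e-04, -4.04582047e+01, -2.37233341e+01,  7.00838026e-02,
        3.45850352e-02, -1.60551931e-04]), 'position': array([0.24761084, 0.51827504, 0.17091687]), 'orientation': array([-6.94368786e-01, -3.06328439e+00,  2.64242081e-03]), 'force': array([-0.0056138 ,  0.0111407 , -0.07181982]), 'moment': array([-0.03219017,  0.0486196 , -0.04498284]), 'grip_width': 0.09396519155813095}
top 57.287406490848426 -0.004424350022415239 [ 0.40087003 -0.16851148  0.97778873]
hood 0.6 [217. 252.] [[ 0.401 -0.169  0.978]]
hood_bar 0.77 [215. 254.] [[0.492 0.029 0.112]]
tray 0.79 [321. 190.] [[ 0.643 -0.184  0.03 ]]
lamp 0.78 [406. 239.] [[ 0.528 -0.36   0.072]]
lamp_bar 0.75 [412. 221.] [[ 0.548 -0.349  0.179]]
lamp_pivot 0.56 [409. 224.] [[ 0.542 -0.343  0.178]]
lab_timer 0.61 [388. 308.] [[ 0.386 -0.328  0.017]]
lab_timer
[... 320 characters left out ...]
40. 355.] [[ 0.569 -0.429  0.012]]
hood_bar 0.65 [247. 208.] [[0.492 0.024 0.115]]
tray 0.72 [366. 252.] [[ 0.641 -0.177  0.03 ]]
tray 0.6 [332. 382.] [[ 0.387 -0.33   0.017]]
lamp 0.91 [406. 309.] [[ 0.539 -0.352  0.115]]
lamp 0.29 [367. 252.] [[ 0.642 -0.179  0.028]]
lamp_bar 0.7 [415. 296.] [[ 0.545 -0.358  0.155]]
lamp_bar 0.15 [247. 207.] [[0.493 0.027 0.114]]
lamp_pivot 0.82 [410. 300.] [[ 0.539 -0.355  0.147]]
lamp_pivot 0.27 [416. 296.] [[ 0.547 -0.359  0.152]]
lab_timer 0.94 [335. 384.] [[ 0.387 -0.336  0.018]]
lab_timer 0.7 [245. 209.] [[0.486 0.024 0.116]]
tin 0.76 [439. 355.] [[ 0.569 -0.429  0.013]]
wrist 59.802353397083245 -0.00832819647822814 [0.17485474 0.55410371 0.3843776 ]
```

View pics/top0.png

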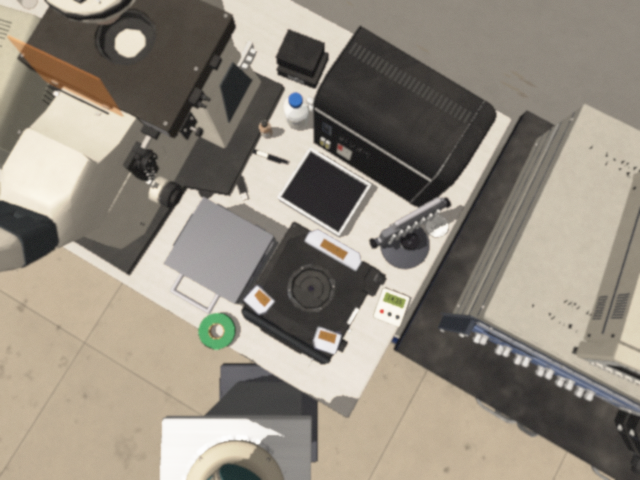

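View pics/scene0.png

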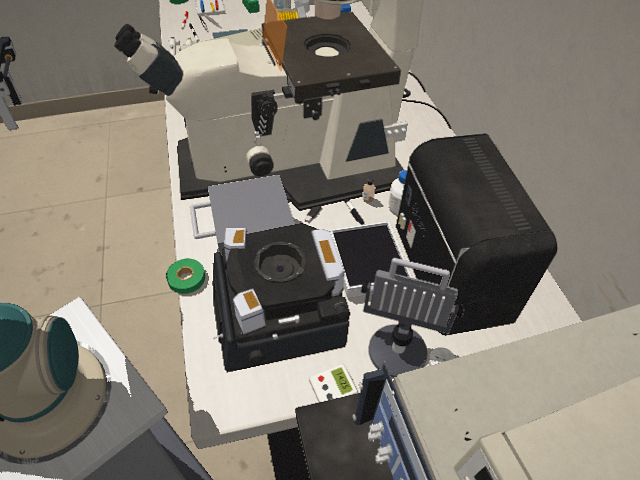

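The top view shows the hood at (220,250) with its bar at (195,290), the tray at (322,190), the lamp at (410,235), the tin at (440,230) and the timer at (392,306). A black device stands at (312,290), between the case and the robot. Next I'll fit the poses from depth.

Run:
```python
from h import *
np.set_printoptions(suppress=True,precision=4)
p=snap('top'); P=cloud(p); q=snap('scene'); Q=cloud(q)
def rect(mask,pts,name):
    m=cv2.minAreaRect((pts[:,:2]*1000).astype(np.float32)); print(name,len(pts),m); return m
def sel(P,c,r,z0,z1):
    d=np.hypot(P[...,0]-c[0],P[...,1]-c[1]); m=(d<r)&(P[...,2]>z0)&(P[...,2]<z1); return m
def big(m):
    n,l,s,c=cv2.connectedComponentsWithStats(m.astype(np.uint8)); 
    i=1+np.argmax(s[1:,4]); return l==i
for nm,PP in (('top',P),('scene',Q)):
    m=sel(PP,(.493,.027),.16,.109,.118); m=big(m); rect(m,PP[m],nm+' hood top'); print(np.median(PP[m][:,2]))
    m=sel(PP,(.642,-.178),.13,.026,.042); m=big(m); rect(m,PP[m],nm+' tray'); 
    m=sel(PP,(.642,-.178),.13,.026,.034); m=big(m); rect(m,PP[m],nm+' liner'); print(np.median(PP[m][:,2]))
    m=sel(PP,(.56,-.35),.13,.10,.4); print(nm,'lamp head',m.sum(), np.nanmin(PP[m],0),np.nanmax(PP[m],0))
    pts=PP[m]; c=pts.mean(0); u,s,v=np.linalg.svd(pts-c); print(c,v)
    np.save('lamp_'+nm,pts)
    m=sel(PP,(.52,-.36),.12,.004,.03); rect(m,PP[m],nm+' foot+?')
# heightmap
H=np.full((110,130),np.nan)
for PP in(P,Q):
    X=PP.reshape(-1,3); X=X[np.isfinite(X[:,2])]
    i=((X[:,0]-0.1)/.01).astype(int); j=((0.6-X[:,1])/.01).astype(int)
    ok=(i>=0)&(i<110)&(j>=0)&(j<130)
    for a,b,z in zip(i[ok],j[ok],X[ok,2]): H[a,b]=np.nanmax([H[a,b],z])
np.save('H',H)
print('cols y from .30 to -.60 step .02; rows x; cm')
print('      '+' '.join('%3d'%round(100*(.6-.01*j)) for j in range(30,120,3)))
for i in range(95,5,-3):
    print('%.2f  '%(.1+i*.01)+' '.join('%3d'%(-9 if np.all(np.isnan(H[i:i+3,j:j+3])) else round(100*np.nanmax(H[i:i+3,j:j+3]))) for j in range(30,120,3)))
```

```text
top hood top 6261 ((501.66357421875, 22.187271118164062), (164.48361206054688, 155.0355987548828), 60.99767303466797)
0.11212306093021762
top tray 4296 ((640.9374389648438, -189.42869567871094), (160.71817016601562, 136.1504669189453), 58.068546295166016)
top liner 3675 ((642.3161010742188, -190.97511291503906), (152.84219360351562, 131.8883819580078), 58.508296966552734)
0.029285133975407662
top lamp head 5743 [ 0.4413 -0.4437  0.1001] [ 0.6899 -0.2368  0.2536]
[ 0.6176 -0.3584  0.199 ] [[-0.7858  0.34   -0.5166]
 [ 0.5265  0.806  -0.2703]
 [ 0.3245 -0.4845 -0.8124]]
top foot+? 1838 ((519.0433349609375, -350.6448669433594), (192.2565460205078, 225.7992706298828), 59.866233825683594)
scene hood top 3910 ((499.9375915527344, 25.045120239257812), (167.94894409179688, 155.7530059814453), 61.13465881347656)
0.11374159116410565
scene tray 3200 ((639.583251953125, -186.74462890625), (164.46302795410156, 135.20875549316406), 57.663326263427734)
scene liner 2737 ((641.5316772460938, -185.11538696289062), (149.951904296875, 125.83055114746094), 57.60881423950195)
0.030487253687910387
scene la
[... 3538 characters left out ...]
12  17  17  18  18  18  11   0   2   6   6  24  24  25  25  24  24  37
0.30  -75 -76  -9  -9  -9  -9  -9   2   2   2   0   0  10  12  12  18  18  18   0   0   0   6   6   6   6  13  25  25  34  37
0.27  -75 -75 -75 -75  -9  -9  -9   2   2   2   0   0   0   3  10  12  12   8   0   0   0   6   6   6   6   6   6  13  23  29
0.24  -75 -75 -75 -75 -75 -76  -9  -9  -9 -76   0   0   0   0   0   4   5   0   0   0   0  -9   6   6   6   6   6   6   6   6
0.21  -75 -75 -75 -75 -75 -75 -75  -9  -9 -75 -75 -75   0   0   0   0   0   0   0   0  -9  -9  -9  -9   6   6   6   6   6   6
0.18  -75 -75 -75 -75 -75 -75 -75 -75 -75 -75 -75 -75 -75 -75   0   0   0   0   0   0  -9  -9  -9  -9 -75 -75   6   6   6   6
```

Run:
```python
from h import *
np.set_printoptions(suppress=True,precision=4,linewidth=200)
p=snap('top'); P=cloud(p); q=snap('scene'); Q=cloud(q)
X=np.r_[P.reshape(-1,3),Q.reshape(-1,3)]; X=X[np.isfinite(X[:,2])]
def fmap(o,yaw,xs,ys,s):
    c,si=np.cos(yaw),np.sin(yaw); d=X[:,:2]-o; lx=d@[c,si]; ly=d@[-si,c]
    print('      '+' '.join('%3d'%round(1000*y) for y in ys))
    for x in xs:
        r=[]
        for y in ys:
            m=(abs(lx-x)<s/2)&(abs(ly-y)<s/2); r.append('%3d'%(round(1000*X[m,2].max()) if m.any() else -9))
        print('%4d  '%round(1000*x)+' '.join(r))
print('case'); fmap(np.array([.501,.0235]),np.radians(-29),np.arange(-.16,.18,.02),np.arange(-.26,.22,.02),.02)
print('tray'); fmap(np.array([.640,-.188]),np.radians(-32),np.arange(-.16,.18,.02),np.arange(-.20,.22,.02),.02)
# bar check
c,s=np.cos(np.radians(-29)),np.sin(np.radians(-29)); R=np.array([[c,-s],[s,c]])
for b in [(-.1155,0),(-.1155,.042),(-.1155,-.042)]:
    w=np.r_[np.array([.501,.0235])+R@b,.105]; print(w,proj(p,w),proj(q,w))
# microscope extents
m=(X[:,2]>.15)&(X[:,1]>.1)&(X[:,0]<.65); print('scope',X[m].min(0),X[m].max(0))
for y in np.arange(.1,.6,.04):
    mm=m&(abs(X[:,1]-y)<.02)
    if mm.any(): print(round(y,2), X[mm,0].min(), X[mm,2].max())
```

```text
case
      -260 -240 -220 -200 -180 -160 -140 -120 -100 -80 -60 -40 -20   0  20  40  60  80 100 120 140 160 180 200
-160    4   3   3   5   3   4   3   3  23  21  22  22  20   3   3   3   2   3   3   4   3   3 360 398
-140    4   4   4   4   4   4   3   2  22  22  22  23  19   2   3   3   4   2   3   3   3  31 365 380
-120   88  28  30  29  24  24   3   3  19  22  21 107 107 108 107 106   4   2   3   3   3  32 360 368
-100  114 114 112 114 112 110 110 109  87   3   3 107 103 100 103 106   2   3   3   4   2  33 349 351
 -80  166 116 161 170 117 117 122 122 122 117 116 116 116 118 117 116 116 116   2   4   3  32 324 324
 -60  177 175 172 174 172 172 178 177 176 115 116 117 117 117 117 116 118 116  -9   3   2  30 315 323
 -40  178 175 172 172 172 176 179 179 176 116 116 117 117 116 117 117 117 115  -9   2   2  31 320 323
 -20  175 173 175 177 176 174 176 177 173 116 117 116 117 118 116 117 117 118  -9   2   1  31 318 322
   0  171 175 175 157 175 175 172 171 122 116 116 117 118 117 116 117 117 117  -9   1   2  32 319 324
  20  172 176 157 155 155 175 171 171 122 115 117 117 117 117 117 
[... 2491 characters left out ...]
] [[192.6139 204.9497]]
[0.3796 0.0428 0.105 ] [[206.6581 311.5349]] [[196.7777 234.5756]]
scope [0.2132 0.1126 0.15  ] [0.65   0.5921 0.4037]
0.1 0.6351551669912049 0.2581200693718757
0.14 0.616481886063992 0.29590674835796604
0.18 0.5514010853874988 0.32398149785030794
0.22 0.4750143701632399 0.3441502262264142
0.26 0.4398277453731335 0.3815112990715307
0.3 0.4289192442719927 0.403700655548133
0.34 0.4386526687278689 0.3916806579608397
0.38 0.4569534243903568 0.38560963468150045
0.42 0.22700315915198452 0.347158136768161
0.46 0.2131525552624125 0.3477007291454021
0.5 0.254545260671154 0.3426336022398794
0.54 0.2675185066337926 0.34724979112791954
0.58 0.25972383400943333 0.3474325364705874
```

Run:
```python
import cv2
for n,(x0,y0,x1,y1) in {'top0':(150,160,460,380),'scene0':(180,160,480,400)}.items():
    im=cv2.imread(f'pics/{n}.png')[y0:y1,x0:x1]; cv2.imwrite(f'pics/{n}z.png',cv2.resize(im,None,fx=2.5,fy=2.5,interpolation=cv2.INTER_CUBIC))
```

```text
(no output)
```

View pics/top0z.png

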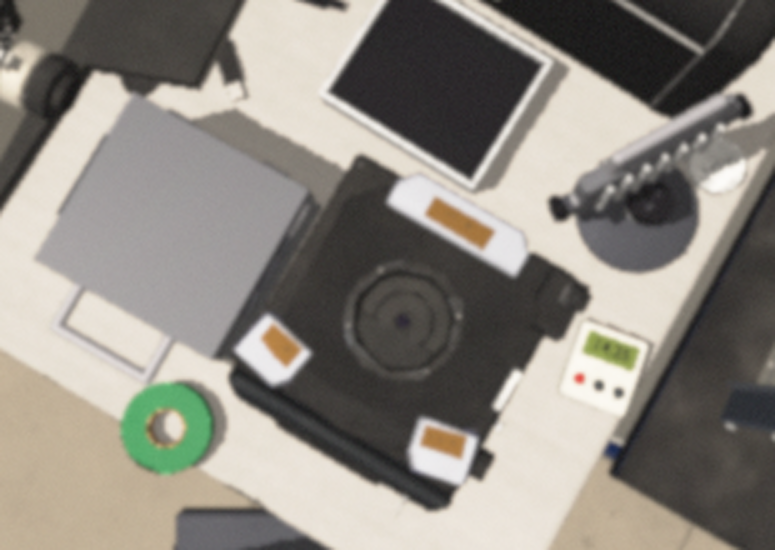

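View pics/scene0z.png

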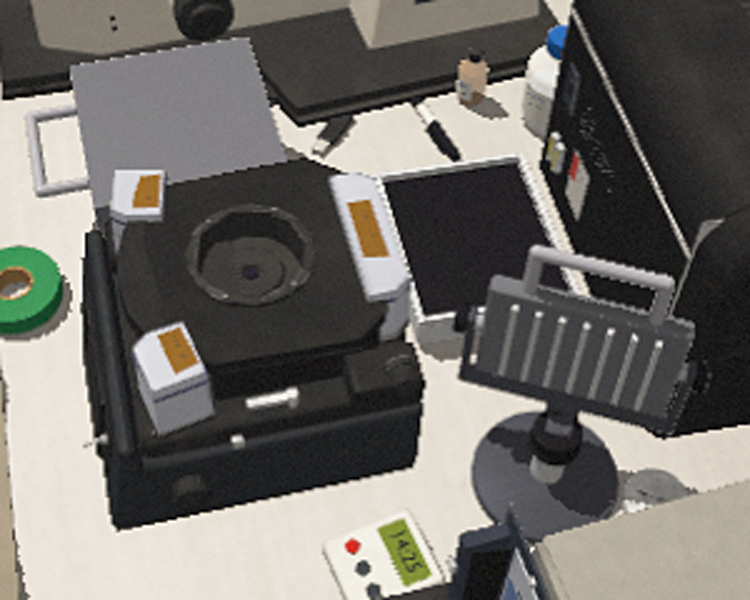

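View pics/wrist0.png

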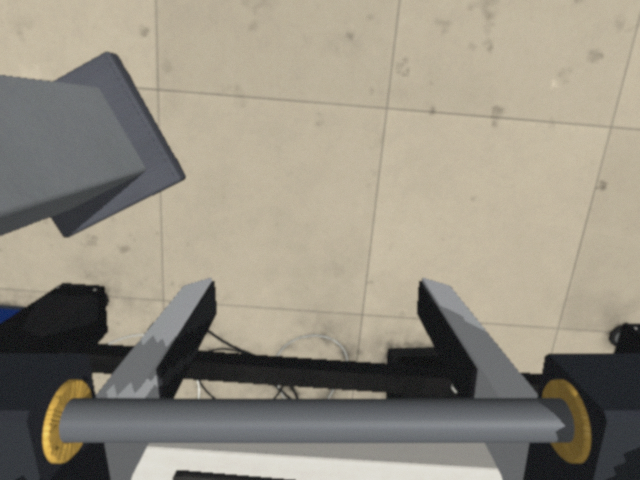

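```bash
cat >> h.py <<'E'
import json, math
def Rdown(yaw,tilt=0,tiltdir=0.):
    """tool z down, tool y (jaws) at world angle yaw (deg); then tilt (deg) about horizontal world axis at angle tiltdir"""
    y=np.array([math.cos(math.radians(yaw)),math.sin(math.radians(yaw)),0]); z=np.array([0,0,-1.]); x=np.cross(y,z)
    R=np.c_[x,y,z]
    a=np.array([math.cos(math.radians(tiltdir)),math.sin(math.radians(tiltdir)),0])
    return Ro.from_rotvec(a*math.radians(tilt)).as_matrix()@R
def rows(wps, start=None, step=4.0, grip=9.4):
    """wps: list of (pos m, R, grip or None)"""
    st=telemetry.state()
    p=np.array(st['position']) if start is None else start[0]; R=Ro.from_rotvec(st['orientation']).as_matrix() if start is None else start[1]
    out=[]
    for w in wps:
        tp,tR=np.array(w[0]),w[1]; g=w[2] if len(w)>2 else grip
        rv=Ro.from_matrix(R.T@tR).as_rotvec(); d=np.linalg.norm(tp-p)*100
        n=max(1,math.ceil(d/step-1e-6),math.ceil(np.linalg.norm(rv)/.18-1e-6))
        for i in range(n):
            gp=p+(tp-p)/(n-i); gR=R@Ro.from_rotvec(Ro.from_matrix(R.T@tR).as_rotvec()/(n-i)).as_matrix()
            s=np.round(R.T@(gp-p)*100,2); a=np.round(Ro.from_matrix(R.T@gR).as_rotvec(),3)
            out.append([[float(v)+0 for v in s],[float(v)+0 for v in a],g])
            p=p+R@s/100; R=R@Ro.from_rotvec(a).as_matrix()
    for i in range(0,len(out),5): print(json.dumps(out[i:i+5]).replace(' ',''))
    return p,R
def yaw_of(R): return math.degrees(math.atan2(R[1,1],R[0,1]))
def st():
    s=telemetry.state(); R=Ro.from_rotvec(s['orientation']).as_matrix()
    print('t',round(s['time_s'],2),'p',np.round(s['position'],4),'yaw',round(yaw_of(R),1),'z',np.round(R[:,2],3),'F',np.round(s['force'],1),'w',round(s['grip_width'],4)); return np.array(s['position']),R
CASE=(np.array([.501,.0235]),-29.)
def case(x,y,z,fr=None):
    o,a=fr or CASE; a=math.radians(a); return np.array([o[0]+math.cos(a)*x-math.sin(a)*y,o[1]+math.sin(a)*x+math.cos(a)*y,z])
E
python3 - <<'E'
from h import *
p,R=st()
rows([((.18,.34,.20),Rdown(40)),((.30,.16,.22),Rdown(-10)),((.33,.07,.26),Rdown(-29))])
E
```

```text
t 1.85 p [0.2479 0.5188 0.1718] yaw 64.5 z [ 0.  0. -1.] F [ 0.9 -0.7  0.1] w 0.0938
[[[-0.32,-3.81,-0.56],[0.0,0.0,0.085],9.4],[[-0.64,-3.77,-0.57],[0.0,0.0,0.085],9.4],[[-0.96,-3.71,-0.56],[0.0,0.0,0.086],9.4],[[-1.27,-3.61,-0.57],[0.0,0.0,0.085],9.4],[[-1.57,-3.49,-0.56],[0.0,0.0,0.086],9.4]]
[[[-3.58,-0.4,-0.33],[0.0,0.0,0.145],9.4],[[-3.6,0.13,-0.33],[0.0,0.0,0.146],9.4],[[-3.55,0.65,-0.34],[0.0,0.0,0.145],9.4],[[-3.42,1.16,-0.33],[0.0,0.0,0.146],9.4],[[-3.21,1.64,-0.34],[0.0,0.0,0.145],9.4]]
[[[-2.94,2.08,-0.33],[0.0,0.0,0.146],9.4],[[-2.78,1.51,-1.33],[0.0,0.0,0.11],9.4],[[-2.6,1.8,-1.34],[0.0,0.0,0.111],9.4],[[-2.38,2.08,-1.33],[0.0,0.0,0.11],9.4]]
```

```bash
python3 -m inch '[[[-0.3,-3.8,-0.55],[0,0,0.085],9.4],[[-0.65,-3.75,-0.55],[0,0,0.085],9.4],[[-0.95,-3.7,-0.55],[0,0,0.085],9.4],[[-1.25,-3.6,-0.55],[0,0,0.085],9.4],[[-1.55,-3.5,-0.55],[0,0,0.085],9.4]]' && python3 -m inch '[[[-3.6,-0.4,-0.35],[0,0,0.145],9.4],[[-3.6,0.1,-0.35],[0,0,0.145],9.4],[[-3.55,0.65,-0.35],[0,0,0.145],9.4],[[-3.4,1.15,-0.35],[0,0,0.145],9.4],[[-3.2,1.65,-0.35],[0,0,0.145],9.4]]' && python3 -m inch '[[[-2.95,2.1,-0.35],[0,0,0.145],9.4],[[-2.8,1.5,-1.35],[0,0,0.11],9.4],[[-2.6,1.8,-1.35],[0,0,0.11],9.4],[[-2.4,2.1,-1.35],[0,0,0.11],9.4]]'
python3 - <<'E'
from h import *
st(); p=snap('wrist','w1.png')
print(p['hand_eye'])
for o in ['hood_bar','hood']:
    for b in finder.boxes_of(p,o)[:2]:
        uv=[b['xy'][0]*640,b['xy'][1]*480]; print(o,b['confidence'],uv,px_depth(p,uv))
P=cloud(p); 
for r in range(0,480,40): print(r,[tuple(np.round(P[r,c],3)) for c in range(40,640,120)])
E
```

```text
time_s: 2.48
position: [0.1793, 0.3395, 0.1995]
orientation: [1.329, 2.847, 0.001]
force: [1.2, 0.2, 0.2]
grip_width: 0.0941
time_s: 3.1
position: [0.2806, 0.1899, 0.2171]
orientation: [2.254, 2.188, 0.002]
force: [0.6, 0.5, 0.3]
grip_width: 0.0938
time_s: 3.6
position: [0.331, 0.0696, 0.2614]
orientation: [2.705, 1.598, 0.001]
force: [0.9, 0.4, 0.4]
grip_width: 0.0938
t 3.6 p [0.331  0.0696 0.2614] yaw -28.9 z [ 0.001  0.    -1.   ] F [0.9 0.4 0.4] w 0.0938
[[-8.40314609e-05 -9.60737876e-01 -2.77457613e-01  8.14757649e-02]
 [ 9.99999995e-01 -6.37574571e-05 -8.20927432e-05 -4.97527081e-05]
 [ 6.11796159e-05 -2.77457618e-01  9.60737876e-01 -2.12586392e-01]
 [ 0.00000000e+00  0.00000000e+00  0.00000000e+00  1.00000000e+00]]
hood_bar 0.96 [507.904, 154.70399999999998] [[0.49779903 0.03465717 0.11447553]]
hood 0.9 [504.384, 151.392] [[0.49648041 0.03847128 0.11368694]]
0 [(np.float64(-0.13), np.float64(0.758), np.float64(-0.763)), (np.float64(0.15), np.float64(0.601), np.float64(-0.761)), (np.float64(0.429), np.float64(0.447), np.float64(-0.759)), (np.float64(0.5), np.float64(0.2), np.fl
[... 2690 characters left out ...]
1), np.float64(-0.101), np.float64(0.113)), (np.float64(0.425), np.float64(-0.115), np.float64(0.166))]
400 [(np.float64(0.304), np.float64(0.122), np.float64(0.412)), (np.float64(0.318), np.float64(0.109), np.float64(0.405)), (np.float64(0.338), np.float64(0.098), np.float64(0.405)), (np.float64(0.359), np.float64(0.087), np.float64(0.405)), (np.float64(0.379), np.float64(0.075), np.float64(0.405))]
440 [(np.float64(0.301), np.float64(0.116), np.float64(0.413)), (np.float64(0.316), np.float64(0.104), np.float64(0.409)), (np.float64(0.336), np.float64(0.093), np.float64(0.41)), (np.float64(0.356), np.float64(0.083), np.float64(0.41)), (np.float64(0.376), np.float64(0.07), np.float64(0.409))]
```

View pics/w1.png

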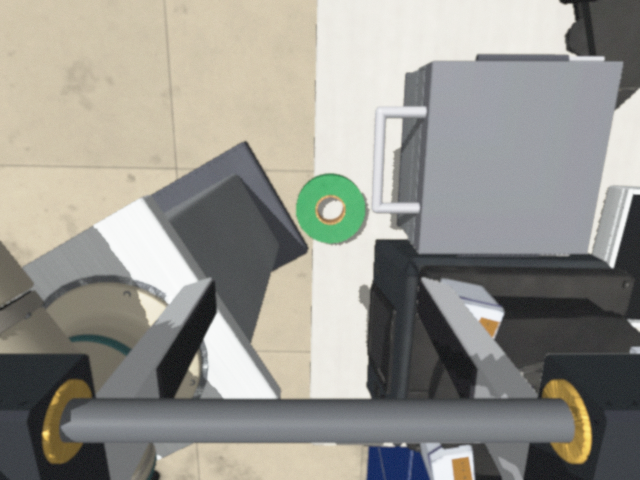

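Run:
```python
from h import *
p=snap('wrist')
a=px_plane(p,[(382,112),(375,207),(379,160)],.100); print(a); d=a[0]-a[1]; print('bar y-axis ang',math.degrees(math.atan2(d[1],d[0])))
b=px_plane(p,[(432,62),(413,252),(622,62),(607,268)],.114); print(b)
print('mid edge',b[:2].mean(0),math.degrees(math.atan2(*(b[0]-b[1])[[1,0]])))
P=cloud(p); m=(P[...,2]>.094)&(P[...,2]<.112); v,u=np.nonzero(m); k=(abs(u-380)<14)&(v>115)&(v<205)
X=P[v[k],u[k]]; print(k.sum(),X.mean(0),X[:,2].max()); d=np.linalg.svd(X-X.mean(0))[2][0]; print(d,math.degrees(math.atan2(d[1],d[0])))
print(case(-.1155,0,.1))
m=(P[...,2]>.110)&(P[...,2]<.1175);v,u=np.nonzero(m);k=(u>405)&(v<275)&(u<632);X=P[v[k],u[k]];print(cv2.minAreaRect((X[:,:2]*1000).astype(np.float32)))
```

```text
[[0.42175084 0.1171725  0.1       ]
 [0.3791833  0.04551981 0.1       ]
 [0.4013065  0.08183857 0.1       ]]
bar y-axis ang 59.28623266585219
[[ 0.47215781  0.13334416  0.114     ]
 [ 0.39046183 -0.00479874  0.114     ]
 [ 0.60691241  0.0599306   0.114     ]
 [ 0.54086834 -0.10522467  0.114     ]]
mid edge [0.43130982 0.06427271 0.114     ] 59.400461638244884
1040 [0.40083226 0.08275156 0.10331904] 0.10650679829850929
[-0.48767655 -0.87302086 -0.00248444] -119.18808051969411
[0.39998142 0.07949551 0.1       ]
((509.8805847167969, 8.597076416015625), (183.66976928710938, 203.45904541015625), 61.35214614868164)
```

```bash
sed -i 's/^CASE=.*/CASE=(np.array([.501,.0245]),-30.)/' h.py
python3 - <<'E'
from h import *
st(); rows([((.401,.082,.15),Rdown(-30),3.0),((.401,.082,.081),Rdown(-30),3.0)])
E
```

```text
t 3.8 p [0.3306 0.0708 0.2607] yaw -28.7 z [-0.     0.001 -1.   ] F [-0.2 -0.6  0.1] w 0.0943
[[[1.09,1.41,2.77],[0.0,0.0,0.006],3.0],[[1.09,1.41,2.77],[0.0,0.0,0.006],3.0],[[1.11,1.4,2.76],[0.0,0.0,0.006],3.0],[[1.11,1.39,2.77],[-0.001,-0.001,0.005],3.0],[[0.0,0.0,3.45],[0.0,0.0,0.0],3.0]]
[[[0.0,-0.01,3.45],[0.0,0.0,0.0],3.0]]
```

```bash
python3 -m inch '[[[1.1,1.4,2.75],[0,0,0.006],3],[[1.1,1.4,2.75],[0,0,0.006],3],[[1.1,1.4,2.75],[0,0,0.006],3],[[1.1,1.4,2.75],[0,0,0.006],3],[[0,0,0],[0,0,0],3]]'
python3 - <<'E'
from h import *
st(); p=snap('wrist','w2.png')
E
```

```text
time_s: 4.42
position: [0.3991, 0.0831, 0.1486]
orientation: [-2.716, -1.572, 0.008]
force: [-0.4, -0.7, 0.4]
grip_width: 0.0474
t 4.42 p [0.3991 0.0831 0.1486] yaw -29.9 z [-0.006  0.    -1.   ] F [-0.4 -0.7  0.4] w 0.0474
```

View pics/w2.png

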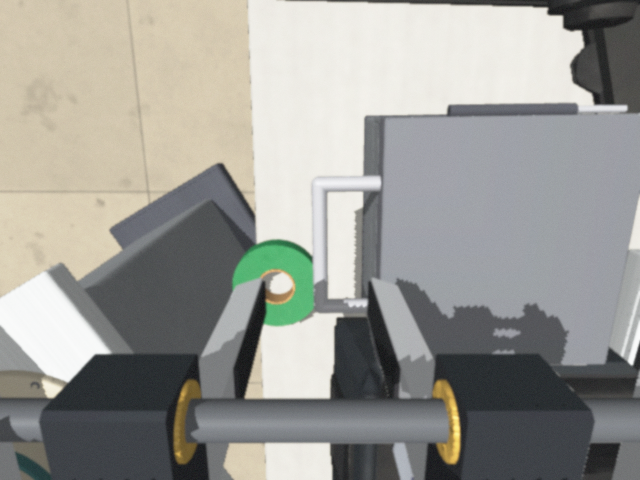

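```bash
python3 -m inch '[[[0,0,0],[0,0,0],3],[[0,0.1,3.4],[0,0,0],3],[[0,0,3.35],[0,0,0],3],[[0,0,0],[0,0,0],0.6],[[0,0,0],[0,0,0],0.6]]' 12; python3 -m inch '[[[0,0,0],[0,0,0],0.6],[[0,0,0],[0,0,0],0.6]]'
python3 - <<'E'
from h import *
st()
E
```

```text
time_s: 5.1
position: [0.4031, 0.0814, 0.0849]
orientation: [2.72, 1.57, 0.004]
force: [-0.1, -0.2, 0.2]
grip_width: 0.0135
time_s: 5.35
position: [0.4028, 0.0813, 0.0843]
orientation: [2.72, 1.57, 0.003]
force: [-0.4, 0.0, -0.1]
grip_width: 0.0062
t 5.35 p [0.4028 0.0813 0.0843] yaw -30.0 z [ 0.002  0.    -1.   ] F [-0.4  0.  -0.1] w 0.0062
```

Run:
```python
from h import *
p=snap('wrist','w3.png'); q=snap('scene','s3.png'); im=cv2.imread('pics/s3.png')[120:360,100:420]; cv2.imwrite('pics/s3z.png',cv2.resize(im,None,fx=2.4,fy=2.4))
```

```text
(no output)
```

View pics/w3.png

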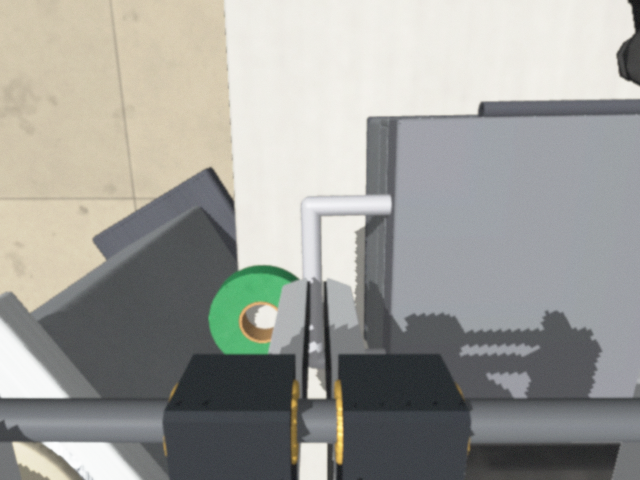

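View pics/s3z.png

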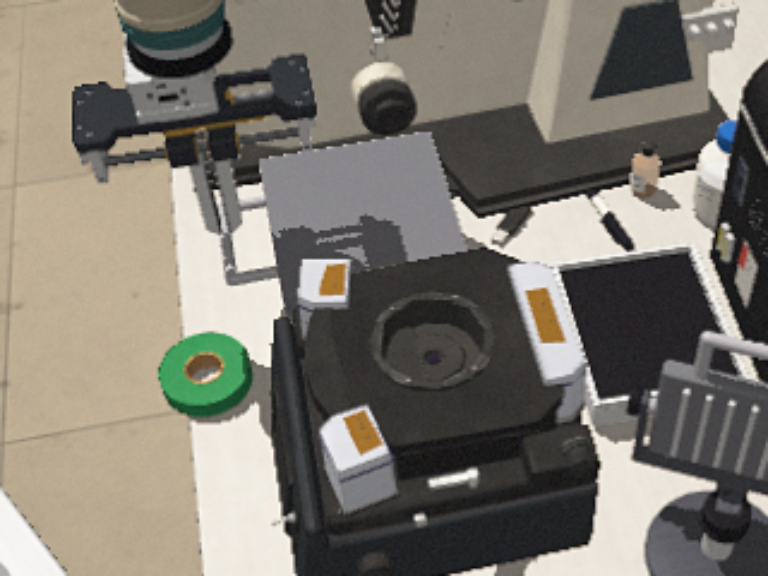

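```bash
python3 -m inch '[[[0,0,0],[0,0,0],0],[[0,0,0],[0,0,0],0],[[0,0,-1.5],[0,0,0],0],[[0,0,-1.5],[0,0,0],0]]' 12;  python3 - <<'E'
from h import *
p=snap('wrist','w4.png'); q=snap('scene','s4.png'); im=cv2.imread('pics/s4.png')[120:360,100:420]; cv2.imwrite('pics/s4z.png',cv2.resize(im,None,fx=2.4,fy=2.4))
P=cloud(p); print(P[150,450],P[150,560],P[204,350])
st()
E
```

```text
time_s: 5.95
position: [0.4018, 0.0813, 0.1134]
orientation: [-2.721, -1.57, 0.001]
force: [-0.6, -0.0, 0.2]
grip_width: 0.0005
[0.49232816 0.10401854 0.11285929] [0.53972804 0.0768439  0.11423239] [ 4.31794860e-01  8.00506628e-02 -1.80028562e-04]
t 6.05 p [0.4033 0.0813 0.1144] yaw -30.0 z [ 0.003  0.    -1.   ] F [-0.2 -0.3 -0.6] w 0.0004
```

View pics/s4z.png

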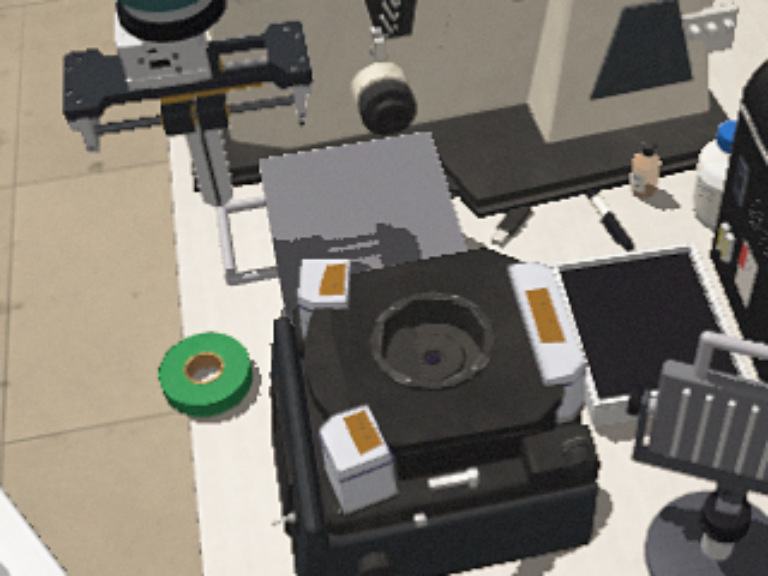

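View pics/w4.png

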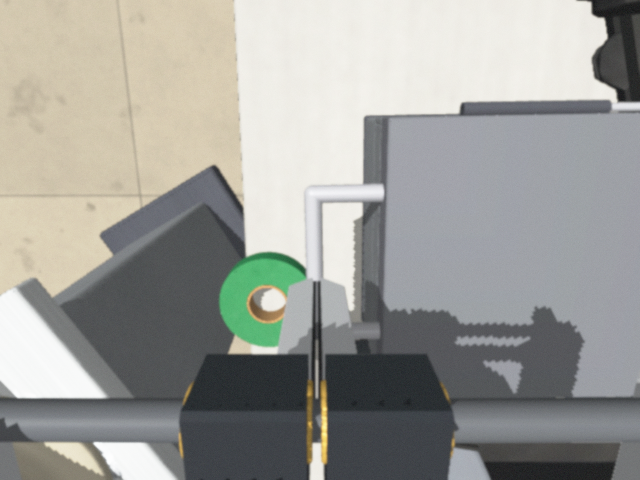

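Run:
```python
from h import *
p=snap('wrist'); s=p['st']; R=Ro.from_rotvec(s['orientation']).as_matrix(); T=np.array(s['position'])
P=cloud(p)
print('TCP px',proj(p,T), 'T',T)
for v in (282,286,290,300,310,330):
    for u in (300,308,325,335): print(v,u,np.round(R.T@(P[v,u]-T),4))
for v in (200,220,240,260,270): print(v,[ (np.round(P[v,u],4)) for u in (312,314,316)])
print(P[324,365])
```

```text
TCP px [[316.49852175 271.77930541]] T [0.40332374 0.08129675 0.11440991]
282 300 [ 0.01   -0.0074 -0.0389]
282 308 [ 0.01   -0.0038 -0.0388]
282 325 [ 0.0099  0.0038 -0.0387]
282 335 [-0.0531  0.0156  0.1145]
286 300 [ 0.0098 -0.0072 -0.043 ]
286 308 [ 0.0098 -0.0037 -0.0429]
286 325 [ 0.0097  0.0037 -0.0426]
286 335 [ 0.0097  0.0081 -0.0428]
290 300 [ 0.0098 -0.0071 -0.0473]
290 308 [ 0.0094 -0.0037 -0.0465]
290 325 [ 0.0098  0.0036 -0.0472]
290 335 [ 0.0098  0.0079 -0.0473]
300 300 [ 0.0098 -0.0067 -0.0574]
300 308 [ 0.0099 -0.0035 -0.0575]
300 325 [ 0.0102  0.0034 -0.0583]
300 335 [ 0.01    0.0075 -0.0579]
310 300 [ 0.0101 -0.0063 -0.067 ]
310 308 [ 0.0095 -0.0033 -0.0659]
310 325 [ 0.0098  0.0032 -0.0664]
310 335 [ 0.0099  0.0071 -0.0666]
330 300 [ 0.0101 -0.0057 -0.0825]
330 308 [ 0.0099 -0.003  -0.0822]
330 325 [ 0.01    0.0029 -0.0824]
330 335 [ 0.01    0.0064 -0.0823]
200 [array([0.42  , 0.115 , 0.1041]), array([0.421 , 0.1145, 0.1042]), array([0.4219, 0.114 , 0.1042])]
220 [array([0.4144, 0.1054, 0.1041]), array([0.4155, 0.105 , 0.1048]), array([0.4161, 0.104 , 0.1026])]
240 [array([0.4088, 0.0956, 0.1047]), array([0.4098, 0.0953, 0.1055]), array([0.4106, 0.0944, 0.1042])]
260 [array([0.4028, 0.0855, 0.1046]), array([0.4036, 0.0846, 0.1036]), array([0.4044, 0.0837, 0.1026])]
270 [array([0.3996, 0.08  , 0.1037]), array([0.4007, 0.0795, 0.1039]), array([0.4014, 0.0786, 0.1029])]
[0.40923166 0.03319976 0.10081126]
```

Run:
```python
from h import *
q=snap('scene'); s=q['st']; R=Ro.from_rotvec(s['orientation']).as_matrix(); T=np.array(s['position'])
im=cv2.cvtColor(q['color'],cv2.COLOR_RGB2BGR)[150:260,140:260]; im=cv2.resize(im,None,fx=5,fy=5,interpolation=cv2.INTER_CUBIC)
for z,c in ((0,(0,0,255)),(-.019,(0,255,0)),(-.037,(255,0,0))):
    u=proj(q,T+R@[0,0,z])[0]; print(z,u); cv2.circle(im,(int((u[0]-140)*5),int((u[1]-150)*5)),4,c,-1)
cv2.imwrite('pics/s5z.png',im)
t=snap('top'); print(proj(t,T),proj(t,T+R@[0,0,-.037]))
im=cv2.cvtColor(t['color'],cv2.COLOR_RGB2BGR)[220:360,120:260]; cv2.imwrite('pics/t5z.png',cv2.resize(im,None,fx=4,fy=4,interpolation=cv2.INTER_CUBIC))
```

```text
0 [194.47010458 215.30612359]
-0.019 [192.84109788 208.69462316]
-0.037 [191.25700275 202.2522957 ]
[[186.23717229 299.72062561]] [[180.51667929 299.70422997]]
```

View pics/s5z.png

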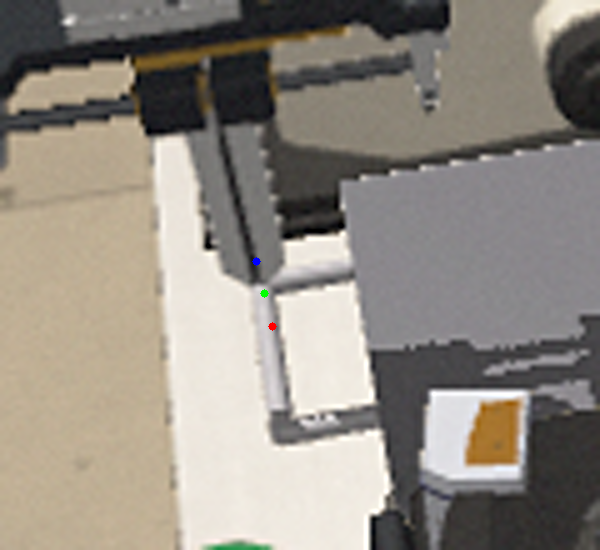

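```bash
python3 -m inch '[[[0,0,0],[0,0,0],3],[[0,0,0],[0,0,0],3],[[0,0,0],[0,0,0],3],[[0,0,2.5],[0,0,0],3],[[0,0,2.5],[0,0,0],3]]' && python3 -m inch '[[[0,0,0.8],[0,0,0],3],[[0,0,0],[0,0,0],0.5],[[0,0,0],[0,0,0],0.5],[[0,0,0],[0,0,0],0.5],[[0,0,0],[0,0,0],0.5]]' 10
python3 - <<'E'
from h import *
st();p=snap('wrist','w6.png')
E
```

```text
time_s: 6.82
position: [0.4025, 0.0813, 0.0629]
orientation: [2.721, 1.57, 0.002]
force: [-0.3, 0.1, -0.4]
grip_width: 0.0297
time_s: 7.45
position: [0.4008, 0.0823, 0.0555]
orientation: [-2.719, -1.568, 0.001]
force: [-2.3, 4.3, 0.8]
grip_width: 0.0092
t 7.45 p [0.4008 0.0823 0.0555] yaw -30.1 z [-0.002  0.002 -1.   ] F [-2.3  4.3  0.8] w 0.0092
```

View pics/w6.png

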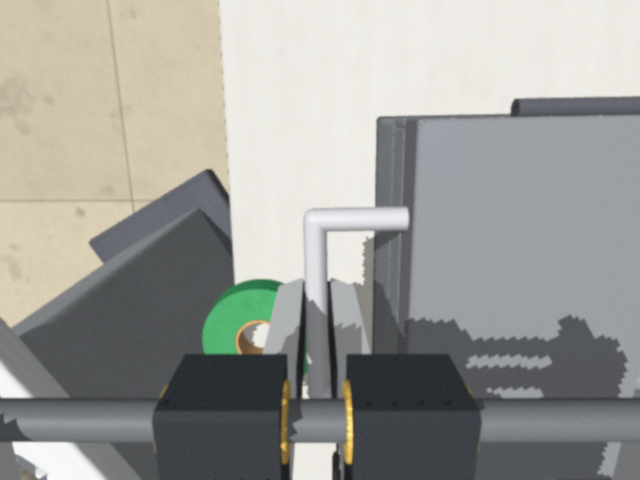

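Run:
```python
import numpy as np
th=np.linspace(0,1.4,21); f=19.3*np.cos(th)-1.2*np.sin(th); u=19.3*np.sin(th)+1.2*np.cos(th)
print(np.round(np.c_[th[1:],-np.diff(f),-np.diff(u)],2).tolist())
```

```text
[[0.07, 0.13, -1.35], [0.14, 0.23, -1.33], [0.21, 0.32, -1.32], [0.28, 0.41, -1.29], [0.35, 0.5, -1.26], [0.42, 0.59, -1.22], [0.49, 0.67, -1.18], [0.56, 0.75, -1.13], [0.63, 0.83, -1.07], [0.7, 0.9, -1.01], [0.77, 0.97, -0.95], [0.84, 1.03, -0.88], [0.91, 1.09, -0.8], [0.98, 1.14, -0.72], [1.05, 1.19, -0.64], [1.12, 1.23, -0.56], [1.19, 1.27, -0.47], [1.26, 1.3, -0.38], [1.33, 1.32, -0.29], [1.4, 1.34, -0.19]]
```

```bash
python3 -m inch '[[[0,0.13,-1.35],[0,0,0],0.5],[[0,0.23,-1.33],[0,0,0],0.5],[[0,0.32,-1.32],[0,0,0],0.5],[[0,0.4,-1.3],[0,0,0],0.5],[[0,0.5,-1.25],[0,0,0],0.5]]' 15
python3 - <<'E'
from h import *
st();p=snap('wrist');P=cloud(p); print(P[150,450],P[150,600])
E
```

```text
time_s: 8.12
position: [0.414, 0.0751, 0.1215]
orientation: [-2.718, -1.567, 0.001]
force: [-2.5, 4.9, 1.3]
grip_width: 0.0098
t 8.12 p [0.414  0.0751 0.1215] yaw -30.0 z [-0.003  0.004 -1.   ] F [-2.5  4.9  1.3] w 0.0098
[0.49616465 0.10586819 0.15734796] [0.56620537 0.06295282 0.12793194]
```

```bash
python3 -m inch '[[[0,0.6,-1.2],[0,0,0],0.5],[[0,0.67,-1.18],[0,0,0],0.5],[[0,0.75,-1.13],[0,0,0],0.5],[[0,0.83,-1.07],[0,0,0],0.5],[[0,0.9,-1.0],[0,0,0],0.5]]'; python3 -m inch '[[[0,0.97,-0.95],[0,0,0],0.5],[[0,1.03,-0.88],[0,0,0],0.5],[[0,1.1,-0.8],[0,0,0],0.5],[[0,1.15,-0.72],[0,0,0],0.5],[[0,1.2,-0.64],[0,0,0],0.5]]'
python3 - <<'E'
from h import *
st();p=snap('wrist','w7.png');q=snap('scene','s7.png')
E
```

```text
time_s: 8.8
position: [0.4451, 0.0579, 0.178]
orientation: [-2.714, -1.566, 0.001]
force: [-6.7, 9.9, 8.8]
grip_width: 0.0093
time_s: 9.43
position: [0.496, 0.0295, 0.2197]
orientation: [-2.719, -1.57, -0.008]
force: [-1.7, 6.5, 8.6]
grip_width: 0.0088
t 9.43 p [0.496  0.0295 0.2197] yaw -30.0 z [ 0.004  0.004 -1.   ] F [-1.7  6.5  8.6] w 0.0088
```

View pics/s7.png

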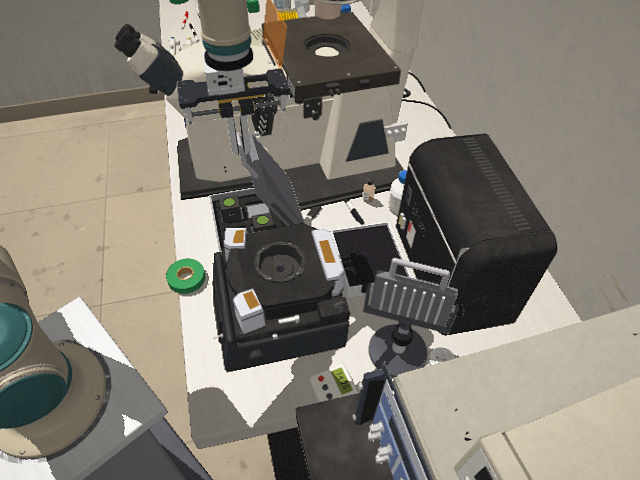

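The hood is raised to about 1 rad. Two cubes with green tops show in the case, at (230,202) and (262,220).

```bash
python3 -m inch '[[[0,1.25,-0.56],[0,0,0],0.5],[[0,1.27,-0.47],[0,0,0],0.5],[[0,1.3,-0.38],[0,0,0],0.5],[[0,1.3,-0.29],[0,0,0],0.5],[[0,1.3,-0.19],[0,0,0],0.5]]'; python3 -m inch '[[[0,0,0],[0,0,0],3],[[0,0,0],[0,0,0],3],[[0,0,-3],[0,0,0],4],[[0,0,-3],[0,0,0],5]]';  python3 - <<'E'
from h import *
st();q=snap('scene','s8.png');P=cloud(q)
E
```

```text
time_s: 10.15
position: [0.5537, -0.0034, 0.2371]
orientation: [2.72, 1.571, 0.011]
force: [3.2, 5.0, 0.4]
grip_width: 0.0092
time_s: 10.65
position: [0.5497, -0.005, 0.2957]
orientation: [-2.721, -1.57, 0.003]
force: [0.2, 0.5, 0.4]
grip_width: 0.0461
t 10.65 p [ 0.5497 -0.005   0.2957] yaw -30.0 z [-0.002 -0.001 -1.   ] F [0.2 0.5 0.4] w 0.0461
```

View pics/s8.png

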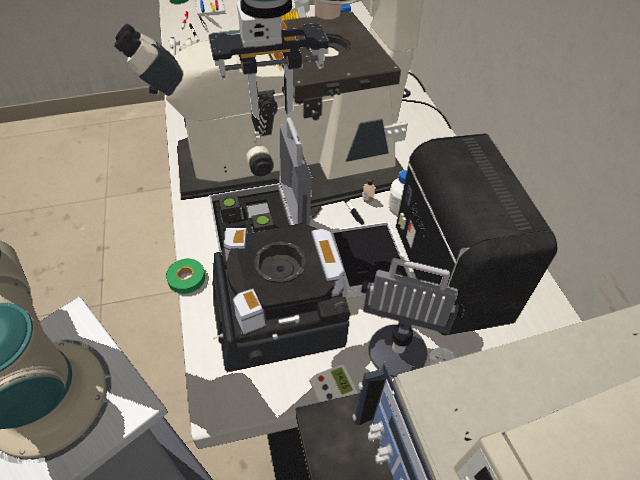

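Run:
```python
from h import *
print(np.degrees(telemetry.state()['qpos']).round(0))
rows([(case(-.04,0,.31),Rdown(-30),6.0),(case(-.05,0,.26),Rdown(60),6.0)])
```

```text
[-8. 11. 75. -0. 94. 22.]
[[[0.01,-3.3,-0.35],[0.002,-0.001,0.0],6.0],[[0.01,-3.3,-0.34],[0.002,0.0,0.0],6.0],[[0.0,-3.31,-0.33],[0.003,-0.001,0.0],6.0],[[0.0,-0.11,0.56],[0.0,0.0,-0.175],6.0],[[0.02,-0.11,0.56],[0.0,0.0,-0.175],6.0]]
[[[0.04,-0.1,0.56],[0.0,0.0,-0.174],6.0],[[0.06,-0.1,0.55],[0.0,0.0,-0.175],6.0],[[0.07,-0.08,0.56],[0.0,0.0,-0.174],6.0],[[0.08,-0.07,0.55],[0.0,0.0,-0.175],6.0],[[0.1,-0.06,0.56],[0.0,0.0,-0.174],6.0]]
[[[0.1,-0.04,0.55],[0.0,0.0,-0.175],6.0],[[0.11,-0.02,0.56],[0.0,0.0,-0.174],6.0]]
```

```bash
python3 -m inch '[[[0,-3.3,-0.35],[0,0,0],6],[[0,-3.3,-0.35],[0,0,0],6],[[0,-3.3,-0.35],[0,0,0],6],[[0,-0.1,0.55],[0,0,-0.175],6],[[0,-0.1,0.55],[0,0,-0.175],6]]' >/dev/null; python3 -m inch '[[[0,-0.1,0.55],[0,0,-0.175],6],[[0.05,-0.1,0.55],[0,0,-0.175],6],[[0.1,-0.1,0.55],[0,0,-0.175],6],[[0.1,-0.05,0.55],[0,0,-0.175],6],[[0.1,-0.05,0.55],[0,0,-0.175],6]]'; python3 -m inch '[[[0.1,0,0.55],[0,0,-0.175],6],[[0.1,0,0.55],[0,0,-0.175],6]]'
python3 - <<'E'
from h import *
st();p=snap('wrist','w9.png'); P=cloud(p)
for b in finder.boxes_of(p,'cube_1'):
    uv=[b['xy'][0]*640,b['xy'][1]*480]; print(b['confidence'],uv,px_depth(p,uv))
E
```

```text
time_s: 11.95
position: [0.4575, 0.0482, 0.2666]
orientation: [-1.315, -2.852, 0.002]
force: [0.2, 0.5, 0.5]
grip_width: 0.06
time_s: 12.2
position: [0.456, 0.0496, 0.2556]
orientation: [-0.798, -3.038, 0.001]
force: [0.2, -0.0, 0.1]
grip_width: 0.0601
t 12.2 p [0.456  0.0496 0.2556] yaw 60.6 z [-0.001 -0.001 -1.   ] F [ 0.2 -0.   0.1] w 0.0601
0.75 [347.712, 222.48000000000002] [[0.4796351  0.06900658 0.10445873]]
0.61 [281.28, 276.096] [[ 0.49487291 -0.00964367  0.10357176]]
```

View pics/w9.png

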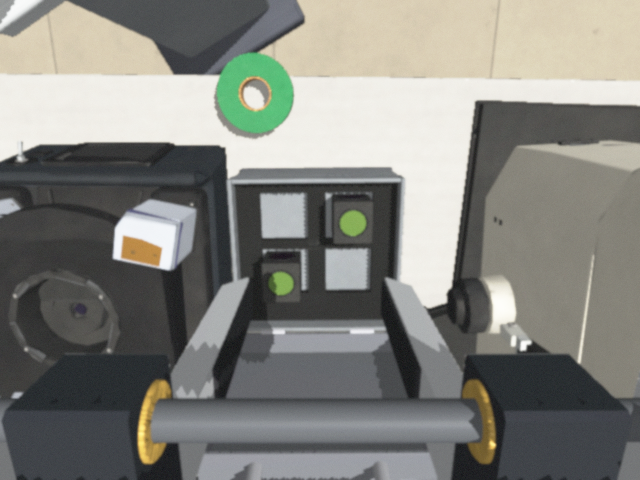

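Run:
```python
from h import *
p=snap('wrist');P=cloud(p)
def tocase(w): 
    o,a=CASE;a=math.radians(a);d=w[...,:2]-o; return np.stack([d[...,0]*math.cos(a)+d[...,1]*math.sin(a),-d[...,0]*math.sin(a)+d[...,1]*math.cos(a)],-1)
for c in ((352,222),(281,284)):
    m=(P[...,2]>.100)&(P[...,2]<.108); v,u=np.nonzero(m); k=(abs(u-c[0])<30)&(abs(v-c[1])<30); X=P[v[k],u[k]]
    r=cv2.minAreaRect((tocase(X)*1000).astype(np.float32)); print(k.sum(),r,np.median(X[:,2]), X[:,:2].mean(0))
    print(px_plane(p,[c],.104), tocase(px_plane(p,[c],.104)))
# walls: case inner and outer, z .084-.092
m=(P[...,2]>.085)&(P[...,2]<.092); v,u=np.nonzero(m); k=(u>225)&(u<410)&(v>160)&(v<330); X=tocase(P[v[k],u[k]]); print(X.min(0),X.max(0),cv2.minAreaRect((X*1000).astype(np.float32)))
# body heights, tool frame
s=p['st'];R=Ro.from_rotvec(s['orientation']).as_matrix();T=np.array(s['position'])
for v,u in ((282,240),(290,240),(340,215),(358,100),(370,100),(420,320),(470,60)): print(v,u,R.T@(P[v,u]-T))
print('cams', [case(-.0385,.032,0),case(.0185,-.032,0)])
```

```text
1748 ((-40.19303894042969, 32.40001678466797), (40.412593841552734, 35.99519348144531), 0.6540442705154419) 0.10378209961090692 [0.4815712 0.0728173]
[[0.48084342 0.07253309 0.104     ]] [[-0.04147265  0.03151959]]
1536 ((18.494281768798828, -33.28373718261719), (40.24722671508789, 36.119319915771484), 1.2812392711639404) 0.10376374459488058 [ 0.49967965 -0.01301075]
[[ 0.50048449 -0.0138882   0.104     ]] [[ 0.01874766 -0.03350291]]
[-0.07905742 -0.08298272] [0.07567544 0.0829737 ] ((-0.9853973388671875, 0.24610137939453125), (153.67007446289062, 164.6143341064453), 1.0240521430969238)
282 240 [ 0.00912652 -0.03401076 -0.03759131]
290 240 [ 0.00947668 -0.03227745 -0.04738459]
340 215 [ 0.00906945 -0.03353417 -0.08815236]
358 100 [ 0.03334473 -0.04415207 -0.13726754]
370 100 [ 0.03334742 -0.04205188 -0.14148951]
420 320 [ 0.02705618  0.00103912 -0.14789759]
470 60 [ 0.02252987 -0.04390063 -0.15496039]
cams [array([0.48365802, 0.07146281, 0.        ]), array([ 0.50102147, -0.01246281,  0.        ])]
```

Run:
```python
from h import *
st(); rows([((.4815,.0728,.10),Rdown(60.7),5.2),((.4815,.0728,.039),Rdown(60.7),5.2)])
```

```text
t 12.35 p [0.4561 0.0497 0.2558] yaw 60.1 z [-0.001 -0.    -1.   ] F [-0.3  0.1 -0.3] w 0.0602
[[[-0.26,0.82,3.89],[0.0,0.0,-0.003],5.2],[[-0.27,0.82,3.9],[0.0,0.0,-0.003],5.2],[[-0.27,0.82,3.89],[0.0,0.0,-0.003],5.2],[[-0.27,0.82,3.9],[-0.001,-0.001,-0.002],5.2],[[0.0,0.0,3.05],[0.0,0.0,0.0],5.2]]
[[[0.0,0.0,3.05],[0.0,0.0,0.0],5.2]]
```

```bash
python3 -m inch '[[[-0.27,0.82,3.9],[0,0,-0.003],5.2],[[-0.27,0.82,3.9],[0,0,-0.003],5.2],[[-0.27,0.82,3.9],[0,0,-0.002],5.2],[[-0.27,0.82,3.9],[0,0,0],5.2],[[0,0,0],[0,0,0],5.2]]'
python3 - <<'E'
from h import *
st();p=snap('wrist','w10.png')
E
```

```text
time_s: 12.98
position: [0.4802, 0.0731, 0.0981]
orientation: [-0.796, -3.033, 0.003]
force: [0.3, -0.7, 0.4]
grip_width: 0.0521
t 12.97 p [0.4802 0.0731 0.0981] yaw 60.6 z [-0.006 -0.    -1.   ] F [ 0.3 -0.7  0.4] w 0.0521
```

View pics/w10.png

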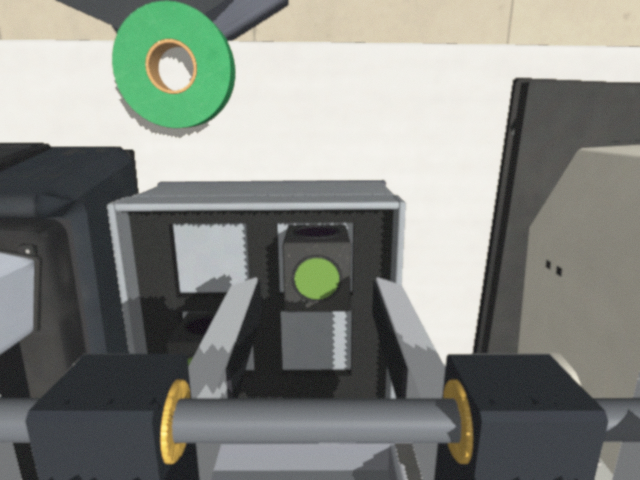

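```bash
python3 -m inch '[[[0,0,3],[0,0,0],5.2],[[0,0,2.9],[0,0,0],5.2],[[0,0,0],[0,0,0],5.2],[[0,0,0],[0,0,0],2.5],[[0,0,0],[0,0,0],2.5]]' 25; python3 -m inch '[[[0,0,0],[0,0,0],2.5],[[0,0,0],[0,0,0],2.5],[[0,0,-2],[0,0,0],2.5]]'
```

```text
time_s: 13.65
position: [0.4841, 0.0728, 0.0432]
orientation: [0.794, 3.036, 0.001]
force: [-0.8, 0.3, 8.7]
grip_width: 0.0358
time_s: 14.02
position: [0.4817, 0.0731, 0.0613]
orientation: [-0.795, -3.037, 0.001]
force: [0.2, -0.6, -0.8]
grip_width: 0.0357
```

```bash
sed -i 's/^CASE=.*/CASE=(np.array([.500,.0245]),-29.3)/' h.py; python3 -m inch '[[[0,0,-5],[0,0,0],2.5],[[0,0,-5],[0,0,0],2.5],[[0,0,-5],[0,0,0],2.5],[[0,0,-5],[0,0,0],2.5],[[0,0,-5],[0,0,0],2.5]]'
python3 - <<'E'
from h import *
st()
TR=(np.array([.640,-.188]),-32.)
a=case(-.025,.035,.31,TR); print(a)
rows([(a,Rdown(58),2.5),(a-[0,0,.13],Rdown(58),2.5)])
E
```

```text
time_s: 14.65
position: [0.4823, 0.0731, 0.3135]
orientation: [0.795, 3.038, 0.001]
force: [1.1, 0.2, 0.0]
grip_width: 0.0363
t 14.65 p [0.4823 0.0731 0.3135] yaw 60.7 z [ 0.001  0.    -1.   ] F [1.1 0.2 0. ] w 0.0363
[ 0.63734597 -0.14507034  0.31      ]
[[[-3.46,-1.63,0.05],[0.0,0.0,0.007],2.5],[[-3.47,-1.61,0.05],[0.0,0.0,0.007],2.5],[[-3.48,-1.58,0.05],[0.0,0.0,0.007],2.5],[[-3.49,-1.56,0.05],[0.0,0.0,0.006],2.5],[[-3.5,-1.54,0.05],[0.0,0.0,0.007],2.5]]
[[[-3.51,-1.52,0.06],[0.0,0.0,0.006],2.5],[[-3.52,-1.49,0.05],[0.001,0.001,0.007],2.5],[[0.0,0.0,3.25],[0.0,0.0,0.0],2.5],[[0.0,0.0,3.25],[0.0,0.0,0.0],2.5],[[0.0,0.0,3.25],[0.0,0.0,0.0],2.5]]
[[[0.0,0.0,3.25],[0.0,0.0,0.0],2.5]]
```

```bash
python3 -m inch '[[[-3.45,-1.65,0],[0,0,0.007],2.5],[[-3.45,-1.6,0],[0,0,0.007],2.5],[[-3.5,-1.6,0],[0,0,0.007],2.5],[[-3.5,-1.55,0],[0,0,0.007],2.5],[[-3.5,-1.55,0],[0,0,0.007],2.5]]'; python3 -m inch '[[[-3.5,-1.5,0],[0,0,0.006],2.5],[[-3.5,-1.5,0],[0,0,0.006],2.5],[[0,0,3.25],[0,0,0],2.5],[[0,0,3.25],[0,0,0],2.5],[[0,0,3.25],[0,0,0],2.5]]';  python3 - <<'E'
from h import *
st();p=snap('wrist','w11.png')
E
```

```text
time_s: 15.28
position: [0.5938, -0.0839, 0.3117]
orientation: [0.849, 3.024, 0.001]
force: [-0.0, -0.5, -1.0]
grip_width: 0.0358
time_s: 15.9
position: [0.6372, -0.1453, 0.213]
orientation: [0.867, 3.019, 0.0]
force: [-0.1, 0.5, -0.4]
grip_width: 0.0359
t 15.9 p [ 0.6372 -0.1453  0.213 ] yaw 58.0 z [ 0.  0. -1.] F [-0.1  0.5 -0.4] w 0.0359
```

View pics/w11.png

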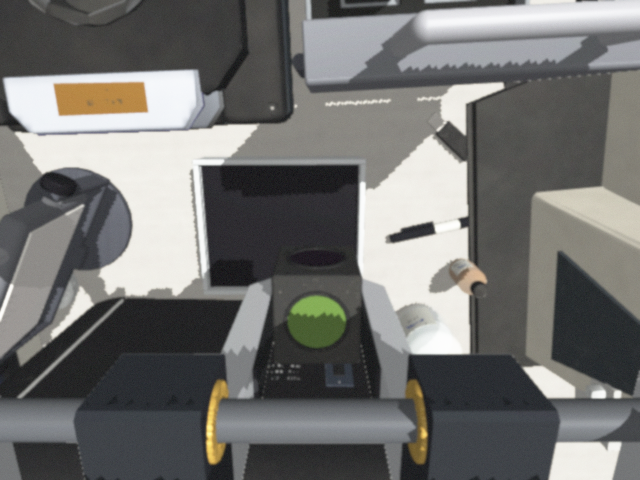

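Run:
```python
from h import *
p=snap('wrist');P=cloud(p)
c=px_plane(p,[(196,161),(365,161),(208,289)],.038); print(c, px_depth(p,[(196,163),(363,163),(210,285)]))
d=c[1]-c[0]; print(np.linalg.norm(d),math.degrees(math.atan2(d[1],d[0]))); e=c[0]-c[2]; print(np.linalg.norm(e),math.degrees(math.atan2(e[1],e[0])))
m=(P[...,2]>.026)&(P[...,2]<.042); v,u=np.nonzero(m);k=(u>185)&(u<375)&(v>155); X=P[v[k],u[k]]; print(cv2.minAreaRect((X[:,:2]*1000).astype(np.float32)))
a=math.radians(58.); ex=np.array([math.sin(a),-math.cos(a)]); ey=np.array([math.cos(a),math.sin(a)])
mid=(c[0]+c[1])[:2]/2; print('centre',mid+ex*.0675)
```

```text
[[ 0.5398731  -0.21391372  0.038     ]
 [ 0.62135682 -0.08373914  0.038     ]
 [ 0.64718368 -0.27850417  0.038     ]] [[ 0.53867982 -0.22645663 -0.00076197]
 [ 0.62420955 -0.08554903  0.02207535]
 [ 0.64607153 -0.27719125  0.03162671]]
0.15357414411757456 57.955192471530836
0.12524970184621242 148.95618100340187
((642.7692260742188, -201.33921813964844), (181.65855407714844, 154.81082153320312), 58.100624084472656)
centre [ 0.63785821 -0.18459598]
```

Run:
```python
from h import *
st(); TR=(np.array([.639,-.187]),-32.)
a=case(.005,.035,.12,TR); rows([(a,Rdown(58),2.5),(a-[0,0,.107],Rdown(58),2.5)])
```

```text
t 16.0 p [ 0.6346 -0.1443  0.21  ] yaw 58.0 z [-0.008  0.003 -1.   ] F [ 0.7  0.5 -1.9] w 0.0356
[[[-1.07,0.04,2.99],[-0.001,-0.003,0.0],2.5],[[-1.06,0.04,2.99],[0.0,-0.003,0.0],2.5],[[-1.05,0.04,3.0],[-0.001,-0.002,-0.001],2.5],[[0.0,0.0,3.57],[0.0,0.0,0.0],2.5],[[0.0,0.0,3.56],[0.0,0.0,0.0],2.5]]
[[[0.0,0.0,3.57],[0.0,0.0,0.0],2.5]]
```

```bash
python3 -m inch '[[[-0.95,0,3.1],[0,0,0],2.5],[[-0.95,0.05,3.1],[0,0,0],2.5],[[-0.95,0,3.1],[0,0,0],2.5],[[0,0,3],[0,0,0],2.5],[[0,0,3],[0,0,0],2.5]]';  python3 - <<'E'
from h import *
st();p=snap('wrist','w12.png')
E
```

```text
time_s: 16.62
position: [0.6632, -0.1603, 0.0618]
orientation: [0.866, 3.017, 0.0]
force: [0.3, -0.4, -2.2]
grip_width: 0.0357
t 16.62 p [ 0.6632 -0.1603  0.0618] yaw 58.0 z [ 0.003 -0.001 -1.   ] F [ 0.3 -0.4 -2.2] w 0.0357
```

View pics/w12.png

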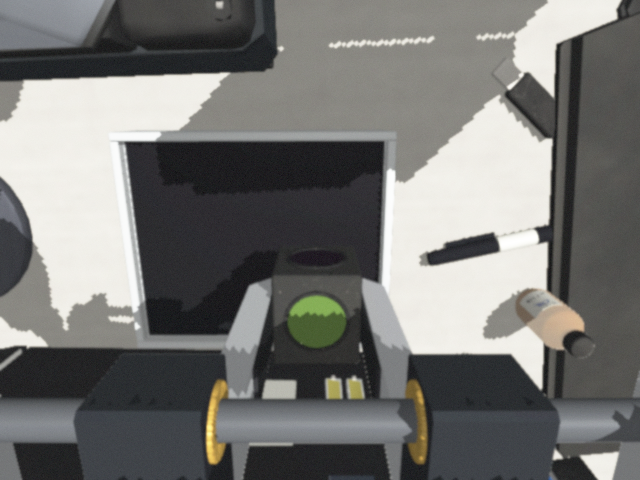

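```bash
python3 -m inch '[[[0,0,2.5],[0,0,0],2.5],[[0,0,1.8],[0,0,0],2.5],[[0,0,0],[0,0,0],2.5]]'
python3 - <<'E'
from h import *
st();p=snap('wrist','w13.png');P=cloud(p); print(P[150:250:20,250]); print(P[190:300:5,318])
E
```

```text
time_s: 17.05
position: [0.6612, -0.1596, 0.0173]
orientation: [-0.866, -3.018, -0.0]
force: [-0.3, 1.6, -0.9]
grip_width: 0.0362
t 17.05 p [ 0.6612 -0.1596  0.0173] yaw 58.0 z [-0.002  0.001 -1.   ] F [-0.3  1.6 -0.9] w 0.0362
[[ 0.58932246 -0.14972159  0.03727871]
 [ 0.59694192 -0.15648548  0.02903808]
 [ 0.60490648 -0.16192799  0.02922173]
 [ 0.61307362 -0.16751991  0.0293589 ]
 [ 0.62147053 -0.17329602  0.02936312]]
[[ 0.62227876 -0.13387425  0.03010514]
 [ 0.6243213  -0.1351494   0.03030256]
 [ 0.62658891 -0.13655895  0.02921654]
 [ 0.62837774 -0.13768335  0.03102139]
 [ 0.63059891 -0.13906615  0.03041057]
 [ 0.63261046 -0.14032374  0.03098649]
 [ 0.63489493 -0.14174555  0.03027435]
 [ 0.63709671 -0.14311817  0.03007145]
 [ 0.63914229 -0.14439686  0.03062455]
 [ 0.64156427 -0.14590318  0.02963966]
 [ 0.64359147 -0.14717116  0.03035428]
 [ 0.64601794 -0.14868117  0.02956023]
 [ 0.64362718 -0.14726814  0.04632742]
 [ 0.64327    -0.14708475  0.05476183]
 [ 0.64347951 -0.14724326  0.0607084 ]
 [ 0.64352234 -0.14729845  0.06679994]
 [ 0.6439452  -0.14758336  0.07131744]
 [ 0.64394261 -0.14760755  0.07683782]
 [ 0.64545361 -0.14855388  0.07763492]
 [ 0.64730175 -0.14970603  0.07747027]
 [ 0.64926634 -0.15092956  0.07703519]
 [ 0.65079483 -0.15188668  0.0778082 ]]
```

Cube top is at 77.5 mm, where resting would be 71 mm, so there are 6 mm left to lower before I release.

```bash
python3 -m inch '[[[0,0,0.4],[0,0,0],2.5],[[0,0,0.25],[0,0,0],2.5],[[0,0,0],[0,0,0],4],[[0,0,0],[0,0,0],4.6],[[0,0,0],[0,0,0],4.6]]'; python3 -m inch '[[[0,0,-4],[0,0,0],4.6],[[0,0,-4],[0,0,0],4.6],[[0,0,-4],[0,0,0],4.6],[[0,0,-4],[0,0,0],4.6],[[0,0,-4],[0,0,0],4.6]]'
python3 - <<'E'
from h import *
st();p=snap('wrist','w14.png')
E
```

```text
time_s: 17.73
position: [0.6619, -0.16, 0.0116]
orientation: [0.866, 3.019, 0.0]
force: [-0.3, 0.1, 0.2]
grip_width: 0.0463
time_s: 18.35
position: [0.6616, -0.1598, 0.2129]
orientation: [0.866, 3.019, 0.0]
force: [0.9, -0.5, -0.4]
grip_width: 0.0462
t 18.35 p [ 0.6616 -0.1598  0.2129] yaw 58.0 z [ 0. -0. -1.] F [ 0.9 -0.5 -0.4] w 0.0462
```

View pics/w14.png

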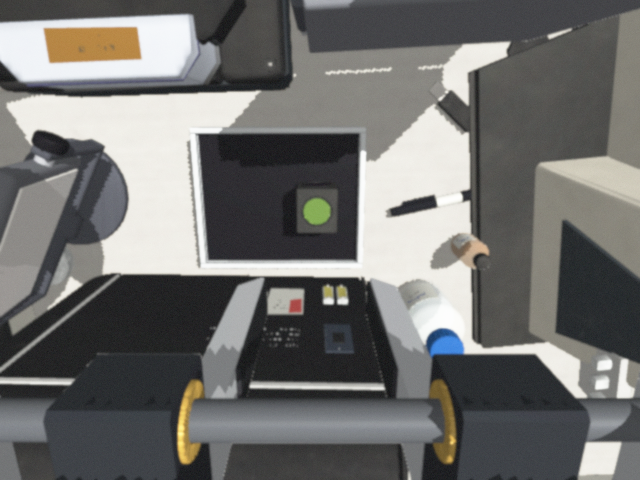

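Run:
```python
from h import *
p=snap('wrist');s=st()
c=px_plane(p,[(191,130),(365,130),(200,268),(362,266)],.038); print(c[:,:2], 'centre',c.mean(0), [math.degrees(math.atan2(*(c[b]-c[a])[[1,0]])) for a,b in((0,1),(2,3))])
R=Rdown(60.7,-4,-29.3); 
def tcp(tip): return np.array(tip)+R[:,2]*.029
rows([((.655,-.155,.31),Rdown(58),4.8),((.50,-.0130,.31),Rdown(60.7),5.0),(tcp((.4997,-.013,.14)),R,5.0)])
```

```text
t 18.45 p [ 0.6645 -0.1608  0.2171] yaw 58.0 z [ 0.01  -0.003 -1.   ] F [ 0.6 -0.5  0.9] w 0.0463
[[ 0.54778087 -0.22177293]
 [ 0.63215347 -0.08700352]
 [ 0.66066695 -0.29536828]
 [ 0.74539603 -0.15614455]] centre [ 0.64649933 -0.19007232  0.038     ] [57.95131264168596, 58.676051118826294]
[[[0.34,0.0,-3.1],[0.001,0.003,0.0],4.8],[[0.35,0.0,-3.1],[0.001,0.004,0.0],4.8],[[0.36,0.0,-3.09],[0.0,0.003,0.0],4.8],[[3.45,0.64,0.0],[0.0,0.0,-0.008],5.0],[[3.44,0.67,0.0],[0.0,0.0,-0.008],5.0]]
[[[3.43,0.69,0.0],[0.0,0.0,-0.008],5.0],[[3.43,0.72,0.0],[0.0,0.0,-0.008],5.0],[[3.42,0.75,0.0],[0.0,0.0,-0.008],5.0],[[3.42,0.77,0.0],[0.0,0.0,-0.007],5.0],[[0.01,-0.04,3.98],[0.014,0.0,0.0],5.0]]
[[[0.0,0.01,3.98],[0.014,0.0,0.0],5.0],[[0.01,0.07,3.98],[0.014,0.0,0.0],5.0],[[0.0,0.12,3.97],[0.014,0.0,0.0],5.0],[[0.01,0.17,3.97],[0.014,0.0,0.0],5.0]]
```

```bash
python3 -m inch '[[[0,0,-3.2],[0,0,0],5],[[0,0,-3.2],[0,0,0],5],[[0,0,-3.2],[0,0,0],5],[[3.55,0.6,0],[0,0,-0.008],5],[[3.55,0.6,0],[0,0,-0.008],5]]';python3 -m inch '[[[3.55,0.65,0],[0,0,-0.008],5],[[3.55,0.7,0],[0,0,-0.008],5],[[3.55,0.75,0],[0,0,-0.008],5],[[3.5,0.75,0],[0,0,-0.008],5],[[0,0,0],[0,0,0],5]]'
python3 - <<'E'
from h import *
s=st();p=snap('wrist','w15.png');P=cloud(p)
for b in finder.boxes_of(p,'cube_1'):
    uv=[b['xy'][0]*640,b['xy'][1]*480]; print(b['confidence'],uv,px_depth(p,uv))
m=(P[...,2]>.100)&(P[...,2]<.108); 
n,l,S,C=cv2.connectedComponentsWithStats(m.astype(np.uint8))
for i in range(1,n):
    if S[i,4]>400: X=P[l==i]; print(S[i],cv2.minAreaRect((X[:,:2]*1000).astype(np.float32)))
R=Rdown(60.7,-4,-29.3); 
def tcp(tip): return np.array(tip)+R[:,2]*.029
rows([(tcp((.4997,-.013,.14)),R,5.0)])
E
```

```text
time_s: 19.08
position: [0.607, -0.1119, 0.3061]
orientation: [-0.842, -3.025, -0.0]
force: [0.2, 0.2, -0.1]
grip_width: 0.0503
time_s: 19.7
position: [0.4981, -0.0147, 0.3072]
orientation: [-0.791, -3.04, -0.0]
force: [1.1, -0.6, 1.0]
grip_width: 0.0498
t 19.7 p [ 0.4981 -0.0147  0.3072] yaw 60.8 z [-0.  0. -1.] F [ 1.1 -0.6  1. ] w 0.0498
0.73 [275.32800000000003, 366.816] [[ 0.66231929 -0.16355457  0.0707628 ]]
0.68 [320.384, 197.712] [[ 0.49898175 -0.00987985  0.10393628]]
[ 477   75   98  278 1817] ((620.0859985351562, 147.55413818359375), (66.46145629882812, 295.875), 57.88368225097656)
[ 300  181   36   39 1367] ((500.2926330566406, -13.776800155639648), (35.35749053955078, 39.75725555419922), 61.3751335144043)
[277 256 151  23 472] ((589.9689331054688, -20.817733764648438), (160.52476501464844, 21.756826400756836), 68.72647857666016)
[353 454  26  22 438] ((820.1285400390625, -123.67072296142578), (30.06683349609375, 31.6358699798584), 89.07068634033203)
[[[0.04,0.01,3.92],[0.014,0.0,0.0],5.0],[[0.04,0.07,3.92],[0.014,0.0,0.0],5.0],[[0.04,0.12,3.91],[0.014,0.0,0.0],5.0],[[0.05,0.18,3.91],[0.014,0.0,0.0],5.0],[[0.04,0.23,3.91],[0.013,0.0,0.001],5.0]]
```

View pics/w15.png

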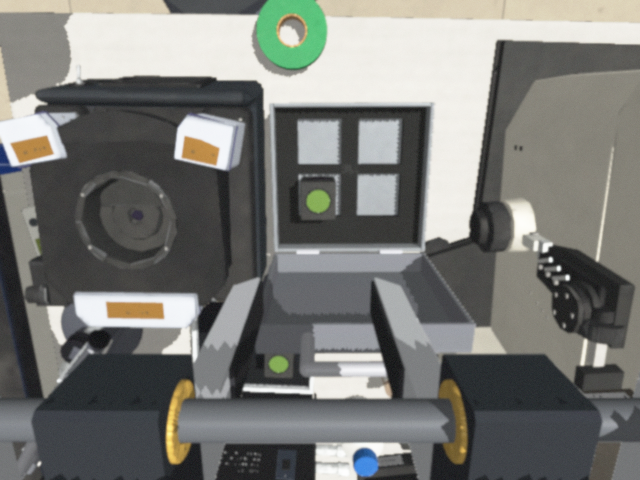

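```bash
python3 -m inch '[[[0,0.05,3.9],[0.014,0,0],5],[[0,0.1,3.9],[0.014,0,0],5],[[0,0.15,3.9],[0.014,0,0],5],[[0,0.2,3.9],[0.014,0,0],5],[[0,0.25,3.9],[0.014,0,0],5]]';python3 - <<'E'
from h import *
s=st();p=snap('wrist','w16.png');P=cloud(p)
R=Rdown(60.7,-4,-29.3); tcp=lambda tip: np.array(tip)+R[:,2]*.029
rows([(tcp((.500,-.0135,.080)),R,5.0)])
E
```

```text
time_s: 20.42
position: [0.502, -0.0152, 0.1101]
orientation: [-0.79, -3.02, 0.107]
force: [-1.2, -0.7, -0.7]
grip_width: 0.0501
t 20.43 p [ 0.502  -0.0152  0.1101] yaw 60.7 z [-0.035 -0.062 -0.998] F [-1.2 -0.7 -0.7] w 0.0501
[[[-0.09,0.18,2.7],[-0.002,-0.005,0.0],5.0],[[-0.08,0.18,2.71],[-0.002,-0.004,0.0],5.0]]
```

View pics/w16.png

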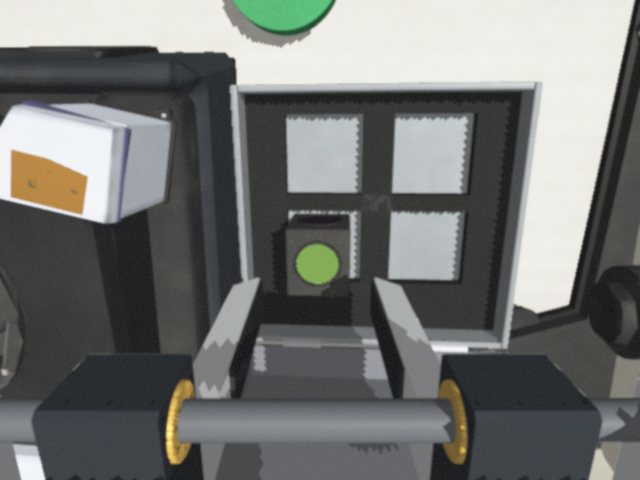

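```bash
python3 -m inch '[[[-0.05,0.18,2.7],[0,0,0],5],[[-0.05,0.18,2.6],[0,0,0],5],[[0,0,0],[0,0,0],5],[[0,0,0],[0,0,0],2.5],[[0,0,0],[0,0,0],2.5]]' 25; python3 -m inch '[[[0,0,0],[0,0,0],2.5],[[0,0,0],[0,0,0],2.5],[[0,-0.14,-2],[0,0,0],2.5]]'
```

```text
time_s: 21.1
position: [0.5031, -0.0154, 0.0604]
orientation: [-0.79, -3.023, 0.106]
force: [0.2, -0.1, 0.4]
grip_width: 0.0356
time_s: 21.48
position: [0.5004, -0.0144, 0.0783]
orientation: [-0.788, -3.017, 0.105]
force: [0.2, -1.0, -0.0]
grip_width: 0.036
```

```bash
python3 -m inch '[[[0,0.14,2],[0,0,0],2.5],[[0,0,0],[0,0,0],4.2],[[0,0,0],[0,0,0],5],[[0,0.06,0.8],[0,0,0],5],[[0,0,0],[0,0,0],5]]' 25; python3 -m inch '[[[0,0,0],[0,0,0],2.5],[[0,0,0],[0,0,0],2.5],[[0,0,0],[0,0,0],2.5],[[0,0,0],[0,0,0],2.5],[[0,-0.14,-2],[0,0,0],2.5]]'
python3 - <<'E'
from h import *
s=st();p=snap('wrist','w17.png')
E
```

```text
time_s: 22.1
position: [0.5013, -0.0147, 0.0505]
orientation: [-0.788, -3.02, 0.106]
force: [0.1, -0.0, -0.2]
grip_width: 0.0501
time_s: 22.72
position: [0.5004, -0.0147, 0.07]
orientation: [-0.788, -3.017, 0.106]
force: [0.1, -0.1, -0.9]
grip_width: 0.0361
t 22.73 p [ 0.5004 -0.0147  0.07  ] yaw 60.7 z [-0.038 -0.06  -0.997] F [ 0.1 -0.1 -0.9] w 0.0361
```

View pics/w17.png

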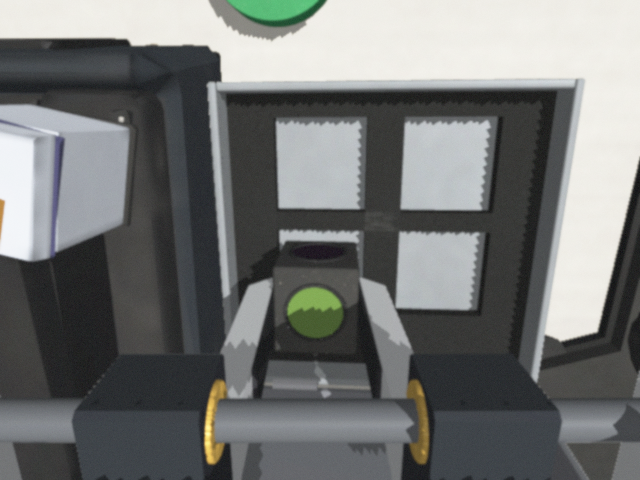

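```bash
python3 -m inch '[[[0,-0.35,-5],[0,0,0],2.5],[[0,-0.35,-5],[0,0,0],2.5],[[0,-0.35,-5],[0,0,0],2.5],[[0,-0.35,-5],[0,0,0],2.5],[[0,-0.3,-4.5],[-0.07,0,0],2.5]]'
python3 - <<'E'
from h import *
s=st(); TR=(np.array([.640,-.1875]),-32.)
a=case(.005,-.028,.31,TR); print(a)
rows([(a,Rdown(58),2.5)])
p=snap('wrist','w18.png')
E
```

```text
time_s: 23.4
position: [0.5026, -0.0136, 0.3179]
orientation: [0.79, 3.04, 0.003]
force: [0.1, -0.3, -0.9]
grip_width: 0.0362
t 23.4 p [ 0.5026 -0.0136  0.3179] yaw 60.9 z [ 0.002  0.002 -1.   ] F [ 0.1 -0.3 -0.9] w 0.0362
[ 0.6294025  -0.21389494  0.31      ]
[[[-3.47,-1.89,0.13],[0.0,0.0,0.008],2.5],[[-3.48,-1.86,0.13],[0.0,0.0,0.008],2.5],[[-3.5,-1.83,0.13],[0.001,0.0,0.009],2.5],[[-3.52,-1.8,0.13],[0.0,0.0,0.008],2.5],[[-3.53,-1.77,0.13],[0.001,0.0,0.009],2.5]]
[[[-3.55,-1.74,0.14],[0.0,0.0,0.008],2.5]]
```

View pics/w18.png

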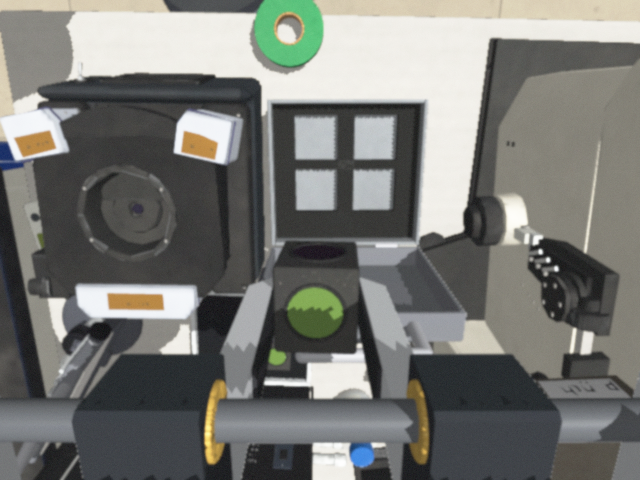

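```bash
python3 -m inch '[[[-3.5,-1.9,0.1],[0,0,0.008],2.5],[[-3.5,-1.85,0.1],[0,0,0.008],2.5],[[-3.5,-1.85,0.1],[0,0,0.008],2.5],[[-3.5,-1.8,0.1],[0,0,0.008],2.5],[[-3.55,-1.75,0.1],[0,0,0.009],2.5]]'; python3 -m inch '[[[-3.55,-1.75,0.1],[0,0,0.008],2.5],[[0,0,0],[0,0,0],2.5]]';  python3 - <<'E'
from h import *
s=st(); TR=(np.array([.640,-.1875]),-32.)
p=snap('wrist','w19.png'); P=cloud(p)
for b in finder.boxes_of(p,'cube_1'):
    uv=[b['xy'][0]*640,b['xy'][1]*480]; print(b['confidence'],uv,px_depth(p,uv))
m=(P[...,2]>.067)&(P[...,2]<.075); 
n,l,S,C=cv2.connectedComponentsWithStats(m.astype(np.uint8))
for i in range(1,n):
    if S[i,4]>400: X=P[l==i]; print(S[i],cv2.minAreaRect((X[:,:2]*1000).astype(np.float32)))
a=case(.005,-.028,.06,TR); print(a)
rows([(a,Rdown(58),2.5)])
E
```

```text
time_s: 24.08
position: [0.6083, -0.1832, 0.3109]
orientation: [-0.857, -3.022, -0.0]
force: [-0.6, 0.1, -1.2]
grip_width: 0.0363
time_s: 24.32
position: [0.6296, -0.218, 0.3079]
orientation: [-0.871, -3.016, 0.0]
force: [-0.1, 0.5, -0.9]
grip_width: 0.0366
t 24.32 p [ 0.6296 -0.218   0.3079] yaw 57.8 z [-0.003  0.001 -1.   ] F [-0.1  0.5 -0.9] w 0.0366
0.72 [318.272, 296.016] [[ 0.62287053 -0.21234719  0.36003787]]
0.67 [372.288, 188.304] [[ 0.65739051 -0.16318573  0.06937672]]
[383   0  31  30 487] ((522.2372436523438, -56.276954650878906), (29.08272933959961, 25.95970344543457), 59.806427001953125)
[572  74  68 131 691] ((754.6121215820312, 75.62027740478516), (47.35309600830078, 140.43527221679688), 28.094932556152344)
[  0 114  78 284 662] ((535.3531494140625, -531.734619140625), (3.9325904846191406, 344.2841796875), 62.17975616455078)
[150 132  61 129 963] ((556.0289306640625, -347.35577392578125), (14.4275484085083, 154.88796997070312), 31.393239974975586)
[ 361  171   34   36 1184] ((660.8707885742188, -158.4755401611328), (36.09419250488281, 38.88383865356445), 58.403995513916016)
[446 266  49  39 544] ((813.1054077148438, -125.5415267944336), (59.54238510131836, 40.42466735839844), 79.0347900390625)
[ 0.6294025  -0.21389494  0.06      ]
[[[-0.01,0.02,3.57],[0.0,0.0,0.0],2.5],[[-0.01,0.02,3.57],[0.0,0.0,0.0],2.5],[[-0.01,0.03,3.56],[0.0,0.0,0.0],2.5],[[-0.01,0.02,3.57],[0.0,-0.001,0.0],2.5],[[0.0,0.03,3.56],[0.0,0.0,-0.001],2.5]]
[[[0.0,0.02,3.57],[0.0,-0.001,0.0],2.5],[[0.0,0.03,3.56],[0.0,0.0,-0.001],2.5]]
```

View pics/w19.png

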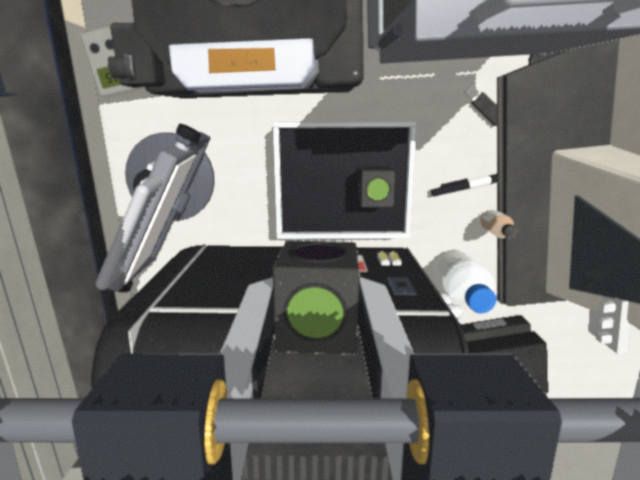

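```bash
python3 -m inch '[[[0,0.05,5],[0,0,0],2.5],[[0,0.05,5],[0,0,0],2.5],[[0,0.05,5],[0,0,0],2.5],[[0,0,5],[0,0,0],2.5],[[0,0,4.5],[0,0,0],2.5]]'; python3 -m inch '[[[0,0,2],[0,0,0],2.5],[[0,0,1.8],[0,0,0],2.5],[[0,0,0],[0,0,0],2.5]]'
python3 - <<'E'
from h import *
s=st(); p=snap('wrist','w20.png'); P=cloud(p); print(P[285:300:5,318,2], P[200,220])
E
```

```text
time_s: 25.05
position: [0.6287, -0.2125, 0.0648]
orientation: [0.866, 3.02, 0.001]
force: [0.6, 0.4, -0.1]
grip_width: 0.0364
time_s: 25.42
position: [0.6287, -0.2131, 0.027]
orientation: [-0.866, -3.018, -0.001]
force: [-0.3, 0.1, -0.9]
grip_width: 0.0364
t 25.43 p [ 0.6287 -0.2131  0.027 ] yaw 58.0 z [-0.002  0.001 -1.   ] F [-0.3  0.1 -0.9] w 0.0364
[0.08173247 0.07990072 0.0798041 ] [ 0.56875673 -0.23134871  0.03655836]
```

View pics/w20.png

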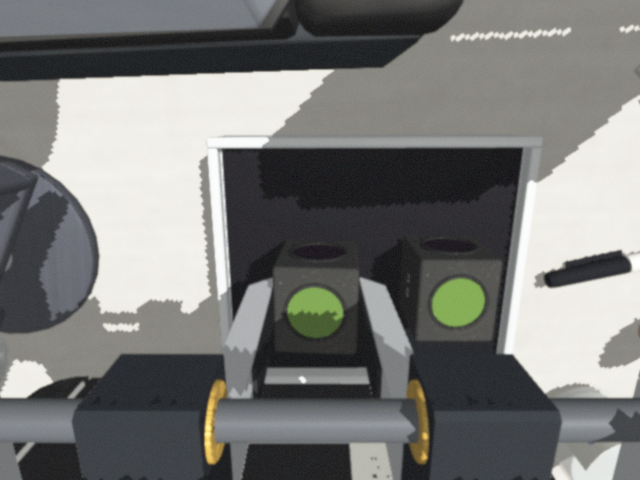

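Cube top is at about 80 mm, so 9 mm left to lower. Then I'll release with a small opening.

```bash
python3 -m inch '[[[0,0,0.5],[0,0,0],2.5],[[0,0,0.35],[0,0,0],2.5],[[0,0,0],[0,0,0],4],[[0,0,0],[0,0,0],4.4],[[0,0,0],[0,0,0],4.4]]'; python3 -m inch '[[[0,0,-4],[0,0,0],4.4],[[0,0,-4],[0,0,0],4.4],[[0,0,-5],[0,0,0],4.4],[[0,0,-5],[0,0,0],4.4],[[0,0,-5],[0,0,0],4.4]]'; python3 -m inch '[[[0,0,-5],[0,0,0],4.4],[[0,0,0],[0,0,0],4.4]]'
python3 - <<'E'
from h import *
s=st(); p=snap('wrist','w21.png'); P=cloud(p)
for b in finder.boxes_of(p,'cube_1'):
    uv=[b['xy'][0]*640,b['xy'][1]*480]; print(b['confidence'],uv,px_depth(p,uv))
m=(P[...,2]>.067)&(P[...,2]<.075); 
n,l,S,C=cv2.connectedComponentsWithStats(m.astype(np.uint8))
for i in range(1,n):
    if S[i,4]>400: X=P[l==i]; print(S[i],cv2.minAreaRect((X[:,:2]*1000).astype(np.float32)))
E
```

```text
time_s: 26.1
position: [0.6297, -0.2144, 0.0194]
orientation: [0.868, 3.019, -0.0]
force: [0.8, 0.3, 0.2]
grip_width: 0.0439
time_s: 26.72
position: [0.6294, -0.2143, 0.2511]
orientation: [0.868, 3.019, -0.0]
force: [-0.8, -0.2, -0.9]
grip_width: 0.0441
time_s: 26.98
position: [0.6315, -0.2152, 0.3046]
orientation: [0.865, 3.01, -0.002]
force: [-0.7, -0.1, -0.4]
grip_width: 0.0441
t 26.98 p [ 0.6315 -0.2152  0.3046] yaw 57.9 z [ 0.009 -0.004 -1.   ] F [-0.7 -0.1 -0.4] w 0.0441
0.64 [369.216, 185.904] [[ 0.65717705 -0.16295578  0.06980322]]
0.61 [320.768, 186.096] [[ 0.6297004  -0.20740199  0.0691002 ]]
[ 562   72   78  230 1002] ((788.8839111328125, 35.250587463378906), (57.14737319946289, 252.20738220214844), 45.03152847290039)
[145 128  61 131 996] ((555.7179565429688, -347.50567626953125), (15.954050064086914, 154.69668579101562), 31.898571014404297)
[  0 139  71 251 582] ((544.0921020507812, -536.6354370117188), (4.507987022399902, 306.0096435546875), 62.07661056518555)
[ 358  168   34   37 1212] ((660.8477783203125, -158.35728454589844), (36.05931091308594, 39.432289123535156), 58.28722381591797)
[ 302  170   33   37 1217] ((630.1109619140625, -211.2008056640625), (35.06789016723633, 40.01354217529297), 58.082210540771484)
[158 256 228   9 521] ((670.719970703125, -298.8324279785156), (257.2885437011719, 7.953857421875), 58.36796188354492)
[441 264  51  45 565] ((820.0177612304688, -124.80367279052734), (54.35323715209961, 54.05848693847656), 41.74637985229492)
```

View pics/w21.png

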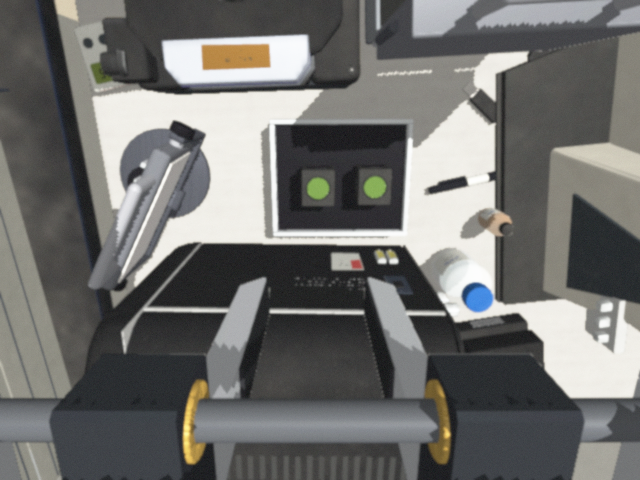

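Run:
```python
from h import *
s=st(); print(np.degrees(telemetry.state()['qpos']).round(0)); rows([(case(.095,0,.33),Rdown(-30),4)])
```

```text
t 27.07 p [ 0.6295 -0.2143  0.2993] yaw 57.9 z [ 0.001 -0.    -1.   ] F [ 0.2  0.1 -0.5] w 0.0443
[-25.  22.  60.   0.  98. -83.]
[[[1.57,1.54,-0.34],[0.0,0.0,0.171],4],[[1.81,1.24,-0.34],[0.0,0.0,0.17],4],[[2.0,0.92,-0.34],[0.0,0.0,0.171],4],[[2.12,0.57,-0.34],[0.0,0.0,0.17],4],[[2.19,0.2,-0.34],[0.0,0.0,0.171],4]]
[[[2.19,-0.18,-0.34],[0.0,0.0,0.17],4],[[2.13,-0.55,-0.34],[0.0,0.0,0.171],4],[[2.01,-0.9,-0.35],[0.0,0.0,0.17],4],[[1.83,-1.22,-0.34],[0.001,0.0,0.171],4]]
```

```bash
python3 -m inch '[[[1.55,1.55,-0.35],[0,0,0.17],4],[[1.8,1.25,-0.35],[0,0,0.17],4],[[2,0.9,-0.35],[0,0,0.17],4],[[2.1,0.55,-0.35],[0,0,0.17],4],[[2.2,0.2,-0.35],[0,0,0.17],4]]'; python3 -m inch '[[[2.2,-0.2,-0.35],[0,0,0.17],4],[[2.15,-0.55,-0.35],[0,0,0.17],4],[[2,-0.9,-0.35],[0,0,0.17],4],[[1.85,-1.2,-0.35],[0,0,0.17],4],[[0,0,0],[0,0,0],4]]'
python3 - <<'E'
from h import *
s=st(); p=snap('wrist','w22.png'); P=cloud(p)
m=(P[...,2]>.275)&(P[...,2]<.292); 
n,l,S,C=cv2.connectedComponentsWithStats(m.astype(np.uint8))
for i in range(1,n):
    if S[i,4]>100: X=P[l==i]; print(S[i],X.mean(0),X[:,2].max(),cv2.minAreaRect((X[:,:2]*1000).astype(np.float32)))
print(case(.095,0,.28))
E
```

```text
time_s: 27.7
position: [0.6025, -0.1069, 0.3142]
orientation: [-2.04, -2.384, 0.003]
force: [0.1, 0.3, 0.4]
grip_width: 0.0396
time_s: 28.32
position: [0.5817, -0.021, 0.3292]
orientation: [-2.712, -1.582, 0.003]
force: [-0.0, 0.2, 0.8]
grip_width: 0.0399
t 28.32 p [ 0.5817 -0.021   0.3292] yaw -29.5 z [-0.003  0.001 -1.   ] F [-0.   0.2  0.8] w 0.0399
[ 370    0  270   84 3694] [0.74321133 0.02854376 0.28541814] 0.2919993066933583 ((733.9424438476562, 30.070117950439453), (40.28843307495117, 156.71481323242188), 56.652931213378906)
[ 313  171   16  139 2078] [ 0.58604164 -0.01868916  0.28398365] 0.28707629941716206 ((584.5680541992188, -21.102741241455078), (92.86167907714844, 9.726513862609863), 60.93181610107422)
[ 0.58284658 -0.02199133  0.28      ]
```

View pics/w22.png

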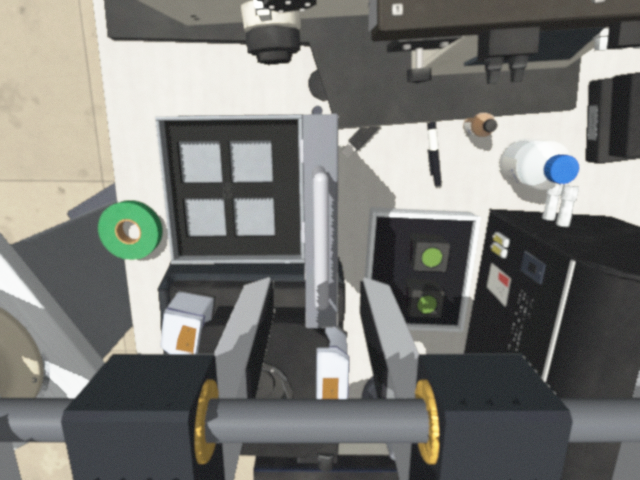

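```bash
python3 -m inch '[[[0,0.25,2],[0,0,-0.005],3],[[0,0,2],[0,0,0],3],[[0,0,2.5],[0,0,0],3],[[0,0,2.7],[0,0,0],3],[[0,0,0],[0,0,0],0.5]]' 15; python3 -m inch '[[[0,0,0],[0,0,0],0.5],[[0,0,0],[0,0,0],0.5],[[0,0,0],[0,0,0],0.5],[[0,0,0],[0,0,0],0.5]]'
python3 - <<'E'
import numpy as np
th=np.linspace(1.6,0.0,24); f=19.3*np.cos(th)-1.2*np.sin(th); u=19.3*np.sin(th)+1.2*np.cos(th)
print(np.round(np.c_[th[1:],-np.diff(f),-np.diff(u)],2).tolist())
E
```

```text
time_s: 29.0
position: [0.583, -0.0242, 0.2355]
orientation: [-2.709, -1.583, 0.008]
force: [-0.8, 0.0, 1.1]
grip_width: 0.023
time_s: 29.5
position: [0.5846, -0.0236, 0.2393]
orientation: [2.712, 1.584, -0.0]
force: [-2.2, 0.2, 0.8]
grip_width: 0.0092
[[1.53, -1.34, -0.08], [1.46, -1.34, 0.02], [1.39, -1.34, 0.11], [1.32, -1.33, 0.2], [1.25, -1.31, 0.3], [1.18, -1.29, 0.39], [1.11, -1.26, 0.47], [1.04, -1.22, 0.56], [0.97, -1.18, 0.64], [0.9, -1.13, 0.73], [0.83, -1.08, 0.8], [0.77, -1.02, 0.88], [0.7, -0.96, 0.94], [0.63, -0.89, 1.01], [0.56, -0.82, 1.07], [0.49, -0.74, 1.12], [0.42, -0.66, 1.17], [0.35, -0.58, 1.21], [0.28, -0.49, 1.25], [0.21, -0.4, 1.28], [0.14, -0.31, 1.31], [0.07, -0.22, 1.33], [0.0, -0.13, 1.34]]
```

Bar gripped (9.2 mm). Bringing the hood down along its arc.

```bash
python3 -m inch '[[[0,-1.34,-0.08],[0,0,0],0.5],[[0,-1.34,0],[0,0,0],0.5],[[0,-1.34,0.1],[0,0,0],0.5],[[0,-1.33,0.2],[0,0,0],0.5],[[0,-1.31,0.3],[0,0,0],0.5]]' ; python3 -m inch '[[[0,-1.3,0.4],[0,0,0],0.5],[[0,-1.26,0.47],[0,0,0],0.5],[[0,-1.22,0.56],[0,0,0],0.5],[[0,-1.18,0.64],[0,0,0],0.5],[[0,-1.13,0.73],[0,0,0],0.5]]'; python3 -m inch '[[[0,-1.08,0.8],[0,0,0],0.5],[[0,-1.02,0.88],[0,0,0],0.5],[[0,-0.96,0.94],[0,0,0],0.5],[[0,-0.9,1.0],[0,0,0],0.5],[[0,-0.82,1.07],[0,0,0],0.5]]'
```

```text
time_s: 30.12
position: [0.5257, 0.0098, 0.2335]
orientation: [2.713, 1.584, -0.0]
force: [-1.6, -3.0, 1.5]
grip_width: 0.0096
time_s: 30.75
position: [0.4729, 0.0398, 0.2049]
orientation: [-2.713, -1.584, 0.0]
force: [-0.6, -1.8, 1.2]
grip_width: 0.0097
time_s: 31.38
position: [0.4318, 0.0634, 0.1579]
orientation: [-2.713, -1.584, -0.001]
force: [-0.7, -1.4, 1.1]
grip_width: 0.0092
```

```bash
python3 -m inch '[[[0,-0.74,1.12],[0,0,0],0.5],[[0,-0.66,1.17],[0,0,0],0.5],[[0,-0.58,1.2],[0,0,0],0.5],[[0,-0.5,1.25],[0,0,0],0.5],[[0,-0.4,1.28],[0,0,0],0.5]]'; python3 -m inch '[[[0,-0.31,1.3],[0,0,0],0.5],[[0,-0.2,1.3],[0,0,0],0.5],[[0,-0.13,1.2],[0,0,0],0.5],[[0,0,0],[0,0,0],0.5]]'
python3 - <<'E'
from h import *
st(); q=snap('scene','s23.png')
E
```

```text
time_s: 32.0
position: [0.4065, 0.0774, 0.0974]
orientation: [-2.713, -1.583, 0.0]
force: [-1.5, -0.5, 1.4]
grip_width: 0.0094
time_s: 32.5
position: [0.4003, 0.0807, 0.0593]
orientation: [-2.711, -1.582, 0.003]
force: [-3.9, 3.5, 0.6]
grip_width: 0.0094
t 32.5 p [0.4003 0.0807 0.0593] yaw -29.5 z [-0.003  0.001 -1.   ] F [-3.9  3.5  0.6] w 0.0094
```

View pics/s23.png

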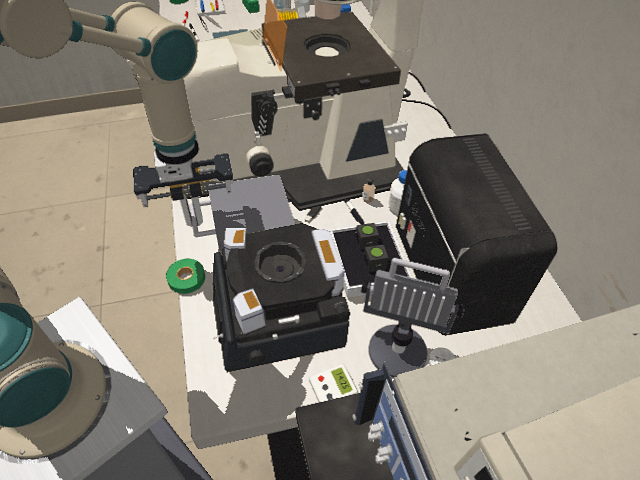

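Nearly shut. I'll press down slightly more, then release and withdraw.

```bash
python3 -m inch '[[[0,0,0.3],[0,0,0],0.5],[[0,0,0],[0,0,0],3],[[0,0,0],[0,0,0],3],[[0,0,0],[0,0,0],3],[[0,0,-4],[0,0,0],3]]'; python3 -m inch '[[[0,0,-5],[0,0,0],3],[[0,0,-5],[0,0,0],3],[[0,0,-5],[0,0,0],3],[[0,0,-5],[0,0,0],3],[[0,0,-1],[0,0,0],3]]'
python3 - <<'E'
from h import *
st(); t=snap('top'); q=snap('scene','s24.png')
for nm,p in(('t',t),('s',q)):
    P=cloud(p); m=(np.hypot(P[...,0]-.50,P[...,1]-.0245)<.05)&(P[...,2]>.09)&(P[...,2]<.14); X=P[m]
    A=np.c_[X[:,:2]-[.5,.0245],np.ones(len(X))]; c=np.linalg.lstsq(A,X[:,2],rcond=None)[0]; print(nm,len(X),c,'slope along x', c[0]*.872-c[1]*.489)
    for o in ('lab_timer','tin'):
        b=finder.boxes_of(p,o)[0]; uv=[b['xy'][0]*640,b['xy'][1]*480]; print(o,b['confidence'],uv,px_depth(p,uv))
E
```

```text
time_s: 33.17
position: [0.3995, 0.0797, 0.0961]
orientation: [-2.711, -1.583, 0.008]
force: [1.3, 0.0, -0.4]
grip_width: 0.0299
time_s: 33.8
position: [0.4037, 0.0799, 0.311]
orientation: [2.71, 1.581, 0.011]
force: [0.4, -0.6, 0.4]
grip_width: 0.0299
t 33.8 p [0.4037 0.0799 0.311 ] yaw -29.5 z [ 0.008 -0.    -1.   ] F [ 0.4 -0.6  0.4] w 0.0299
t 1976 [ 0.00051746 -0.00120373  0.11205529] slope along x 0.0010398518689638814
lab_timer 0.93 [390.52799999999996, 308.4] [[ 0.38445704 -0.3343787   0.01245366]]
tin 0.58 [435.904, 226.704] [[ 0.56522359 -0.44040726  0.00879964]]
s 1339 [ 0.00017333 -0.00146439  0.11372774] slope along x 0.0008672337607080004
lab_timer 0.91 [334.4, 384.912] [[ 0.38602662 -0.33636569  0.01654373]]
tin 0.77 [440.704, 351.888] [[ 0.57506033 -0.42655234  0.01424222]]
```

Run:
```python
from h import *
np.set_printoptions(suppress=True,precision=4)
t=snap('top'); q=snap('scene'); w=None
for nm,p,(u0,u1,v0,v1) in (('top',t,(365,460,190,275)),('scene',q,(360,465,255,375))):
    P=cloud(p)[v0:v1,u0:u1]; 
    m=(P[...,2]>.08)&(P[...,2]<.23)&(np.hypot(P[...,0]-.54,P[...,1]+.36)<.11); X=P[m]
    print(nm,m.sum(),X.min(0),X.max(0),X.mean(0))
    # plan PCA
    c=X.mean(0); v=np.linalg.svd(X-c)[2]; print(v)
    top=X[X[:,2]>X[:,2].max()-.012]; print('bar',len(top),top.mean(0),top[:,2].max(), cv2.minAreaRect((top[:,:2]*1000).astype(np.float32)))
    f=(P[...,2]>.006)&(P[...,2]<.05)&(np.hypot(P[...,0]-.52,P[...,1]+.36)<.09); F=P[f]; print('foot',len(F),np.percentile(F[:,2],[5,50,95]),F.mean(0)); 
    np.save('F_'+nm,F)
for n,p,(x0,y0,x1,y1) in (('t25',t,(360,180,470,290)),('s25',q,(350,240,470,390))):
    im=cv2.cvtColor(p['color'],cv2.COLOR_RGB2BGR)[y0:y1,x0:x1]; cv2.imwrite(f'pics/{n}.png',cv2.resize(im,None,fx=4,fy=4,interpolation=cv2.INTER_CUBIC))
```

```text
top 1604 [ 0.4511 -0.4345  0.0805] [ 0.6302 -0.2721  0.222 ] [ 0.5556 -0.3537  0.1618]
[[-0.6205  0.7534  0.2176]
 [ 0.1091 -0.1918  0.9754]
 [-0.7766 -0.6289 -0.0369]]
bar 290 [ 0.557  -0.3498  0.2172] 0.22204249133614729 ((557.4832153320312, -350.18682861328125), (10.076889038085938, 92.29179382324219), 29.321748733520508)
foot 1271 [0.0079 0.0123 0.0173] [ 0.514  -0.3818  0.013 ]
scene 5022 [ 0.4983 -0.4313  0.0801] [ 0.647  -0.2748  0.2261] [ 0.5602 -0.3594  0.1546]
[[-0.6857  0.7158 -0.1324]
 [ 0.051   0.2286  0.9722]
 [-0.7261 -0.6598  0.1932]]
bar 385 [ 0.5618 -0.3533  0.2181] 0.22610545532331372 ((565.5601806640625, -357.69451904296875), (36.881710052490234, 117.75748443603516), 49.26872253417969)
foot 2100 [0.0093 0.0139 0.019 ] [ 0.5207 -0.3743  0.0143]
```

View pics/t25.png

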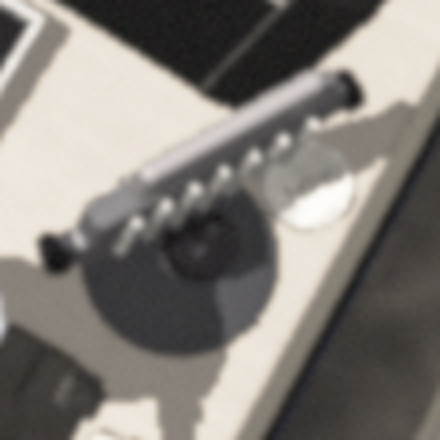

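View pics/s25.png

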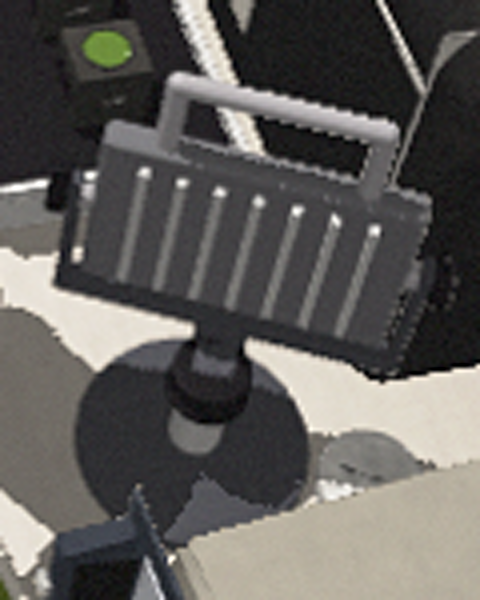

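Run:
```python
from h import *
t=snap('top'); q=snap('scene')
a=px_plane(t,[(404.9,244.3)],.012)[0]
# scene foot: zoom ellipse left 75 right 312, top 338, -> 
print('top foot',a)
for u,v in((350+75/4,240+432/4),(350+312/4,240+432/4)): print(px_plane(q,[(u,v)],.012))
im=t['color']; 
F=np.load('F_top.npy'); F=F[F[:,2]<.02]
for z in ('F_top','F_scene'):
    F=np.load(z+'.npy'); F=F[(F[:,2]<.022)]
    # dense region hull circle
    r=cv2.minEnclosingCircle((F[:,:2]*1000).astype(np.float32)); print(z,r,np.median(F[:,2]))
O=a[:2]; B=np.array([.5575,-.3502]); T=np.array([.640,-.1875]); n=np.array([math.cos(math.radians(29.3)),math.sin(math.radians(29.3))])
print('B-O along n',(B-O)@n,'lat',(B-O)@[-n[1],n[0]]); print('dir to tray',math.degrees(math.atan2(*(T-O)[::-1])),np.linalg.norm(T-O))
m=px_plane(t,[(321,190)],.030); print(m)
# tray corners top image
```

```text
top foot [ 0.52507166 -0.36934093  0.012     ]
[[ 0.48544216 -0.3277845   0.012     ]]
[[ 0.56559229 -0.40457319  0.012     ]]
F_top ((530.530517578125, -380.467529296875), 67.34485626220703) 0.01216692065303382
F_scene ((532.8809204101562, -376.2791748046875), 69.16070556640625) 0.013756171545764417
B-O along n 0.03764699360156767 lat 0.0008223560475438478
dir to tray 57.70601649715784 0.2151154269148789
[[ 0.64360295 -0.18319416  0.03      ]]
```

Run:
```python
from h import *
st(); rows([((.5575,-.3502,.29),Rdown(29.3),4)])
```

```text
t 34.3 p [0.4011 0.0801 0.3065] yaw -29.4 z [-0.002  0.    -1.   ] F [ 1.  -0.6  0.8] w 0.0296
[[[-2.48,2.9,0.14],[0.0,0.0,-0.085],4],[[-2.72,2.68,0.13],[0.0,0.0,-0.085],4],[[-2.94,2.44,0.14],[0.0,0.0,-0.086],4],[[-3.13,2.17,0.13],[0.0,0.0,-0.085],4],[[-3.31,1.9,0.14],[0.0,0.0,-0.086],4]]
[[[-3.46,1.61,0.13],[0.0,0.0,-0.085],4],[[-3.58,1.31,0.14],[0.0,0.0,-0.086],4],[[-3.68,1.0,0.13],[0.0,0.0,-0.085],4],[[-3.76,0.68,0.14],[0.0,0.0,-0.086],4],[[-3.8,0.36,0.13],[-0.001,0.0,-0.085],4]]
[[[-3.81,0.03,0.14],[0.0,0.0,-0.086],4],[[-3.81,-0.29,0.14],[-0.001,-0.001,-0.085],4]]
```

```bash
python3 -m inch '[[[-2.5,2.9,0.1],[0,0,-0.085],4],[[-2.7,2.7,0.1],[0,0,-0.085],4],[[-2.95,2.45,0.1],[0,0,-0.086],4],[[-3.15,2.15,0.1],[0,0,-0.085],4],[[-3.3,1.9,0.1],[0,0,-0.086],4]]'; python3 -m inch '[[[-3.45,1.6,0.1],[0,0,-0.085],4],[[-3.6,1.3,0.1],[0,0,-0.086],4],[[-3.7,1,0.1],[0,0,-0.085],4],[[-3.75,0.7,0.1],[0,0,-0.086],4],[[-3.8,0.35,0.1],[0,0,-0.085],4]]'; python3 -m inch '[[[-3.8,0,0.1],[0,0,-0.086],4],[[-3.8,-0.3,0.1],[0,0,-0.086],4],[[0,0,0],[0,0,0],3.5],[[0,0,0],[0,0,0],3.5]]'
python3 - <<'E'
from h import *
st(); p=snap('wrist','w26.png'); P=cloud(p)
m=(P[...,2]>.19)&(P[...,2]<.228)
n,l,S,C=cv2.connectedComponentsWithStats(m.astype(np.uint8))
for i in range(1,n):
    if S[i,4]>200: X=P[l==i]; Y=X[X[:,2]>.205]; print(S[i],X.mean(0),X[:,2].max(), len(Y) and cv2.minAreaRect((Y[:,:2]*1000).astype(np.float32)))
E
```

```text
time_s: 34.92
position: [0.4669, -0.1006, 0.302]
orientation: [-2.313, -2.125, 0.0]
force: [-0.0, 0.3, 0.1]
grip_width: 0.0401
time_s: 35.55
position: [0.5321, -0.2801, 0.2967]
orientation: [-1.81, -2.567, -0.0]
force: [-0.2, -1.0, 0.3]
grip_width: 0.0399
time_s: 36.05
position: [0.5572, -0.35, 0.2948]
orientation: [-1.587, -2.71, -0.001]
force: [0.4, 0.8, -0.3]
grip_width: 0.0354
t 36.05 p [ 0.5572 -0.35    0.2948] yaw 29.3 z [-0.001  0.002 -1.   ] F [ 0.4  0.8 -0.3] w 0.0354
[ 378  157  262  153 8731] [ 0.68462541 -0.28168116  0.21306135] 0.22799769024869276 ((686.1527709960938, -282.8477478027344), (203.86495971679688, 9.799049377441406), 57.08494567871094)
[ 309  163   16  129 1742] [ 0.55571566 -0.34560606  0.21757711] 0.22122366347385314 ((557.3659057617188, -348.6815490722656), (10.382804870605469, 93.2998275756836), 29.057382583618164)
[   0  164  165  190 7597] [ 0.40972765 -0.46249504  0.20973666] 0.22799074438339467 ((415.4668884277344, -462.319580078125), (49.064029693603516, 171.03253173828125), 70.97415161132812)
[332 295  25  68 812] [ 0.61168909 -0.40324063  0.21271574] 0.22792532926750575 ((614.16943359375, -409.9944763183594), (14.336172103881836, 40.765464782714844), 15.730487823486328)
[244 453  29  27 409] [ 0.62056013 -0.57729511  0.20088784] 0.22011631166982387 ((617.4779663085938, -575.6654052734375), (3.2267568111419678, 19.010528564453125), 57.144195556640625)
```

View pics/w26.png

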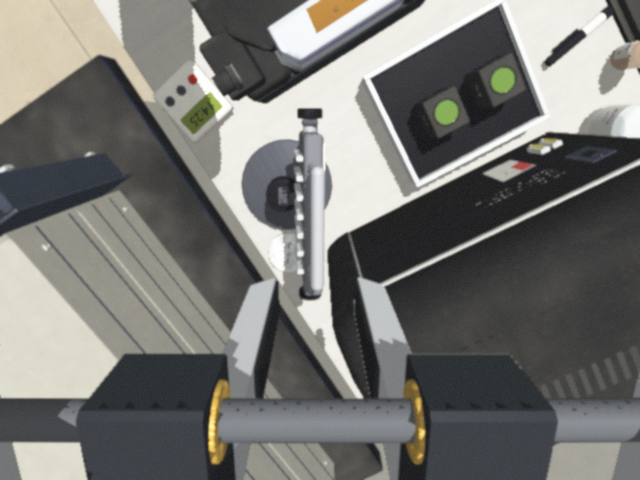

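```bash
python3 - <<'E'
from h import *
p=snap('wrist'); c=px_plane(p,[(364,78),(501,1),(549,115),(415,187)],.038); print(c[:,:2],c.mean(0)); print([np.linalg.norm(c[i]-c[(i+1)%4]) for i in range(4)])
# foot ellipse: left 242, bottom ~229, top ~139
print(px_plane(p,[(242,186),(290,139),(285,230)],.012))
E
python3 -m inch '[[[0,0,3],[0,0,0],3],[[0,0,3],[0,0,0],3],[[0,0,3],[0,0,0],3],[[0,0,3],[0,0,0],3],[[0,0,0.4],[0,0,0],3]]'; python3 -m inch '[[[0,0,0],[0,0,0],0.5],[[0,0,0],[0,0,0],0.5],[[0,0,0],[0,0,0],0.5],[[0,0,0],[0,0,0],0.5],[[0,0,0],[0,0,0],0.5]]' 10
```

```text
[[ 0.54269661 -0.22002614]
 [ 0.62565437 -0.08902946]
 [ 0.73709588 -0.15361044]
 [ 0.65314687 -0.29110941]] [ 0.63964843 -0.18844386  0.038     ]
[np.float64(0.15505521319504398), np.float64(0.12880184331541544), np.float64(0.16110059808052643), np.float64(0.13134722038011126)]
[[ 0.47963267 -0.39211151  0.012     ]
 [ 0.50364638 -0.31575849  0.012     ]
 [ 0.55017365 -0.41500258  0.012     ]]
time_s: 36.78
position: [0.5561, -0.3486, 0.1698]
orientation: [-1.583, -2.709, -0.001]
force: [-0.3, -0.5, 0.4]
grip_width: 0.0301
time_s: 37.4
position: [0.5583, -0.351, 0.1731]
orientation: [1.585, 2.709, 0.0]
force: [0.5, 0.1, 5.5]
grip_width: 0.0089
```

```bash
python3 -m inch '[[[0.37,-0.02,0],[0,0,-0.099],0.5],[[0.37,-0.02,0],[0,0,-0.099],0.5],[[0.37,-0.02,0],[0,0,-0.099],0.5],[[0.37,-0.02,0],[0,0,-0.099],0.5],[[0.37,-0.02,0],[0,0,-0.099],0.5]]'; python3 -m inch '[[[0,0,0],[0,0,0],0.5],[[0,0,0],[0,0,0],0.5]]'
python3 - <<'E'
from h import *
st(); O=np.array([.526,-.3675]); n=np.array([math.cos(math.radians(57.6)),math.sin(math.radians(57.6))]); print(O+n*.0376); p=snap('wrist','w27.png')
E
```

```text
time_s: 38.02
position: [0.5465, -0.3378, 0.1731]
orientation: [0.868, 3.014, -0.001]
force: [2.6, -0.2, 5.6]
grip_width: 0.0096
time_s: 38.28
position: [0.546, -0.3375, 0.1731]
orientation: [0.874, 3.014, -0.0]
force: [1.3, 1.1, 6.3]
grip_width: 0.0099
t 38.27 p [ 0.546  -0.3375  0.1731] yaw 57.7 z [ 0.003 -0.001 -1.   ] F [1.3 1.1 6.3] w 0.0099
[ 0.54614709 -0.33575327]
```

View pics/w27.png

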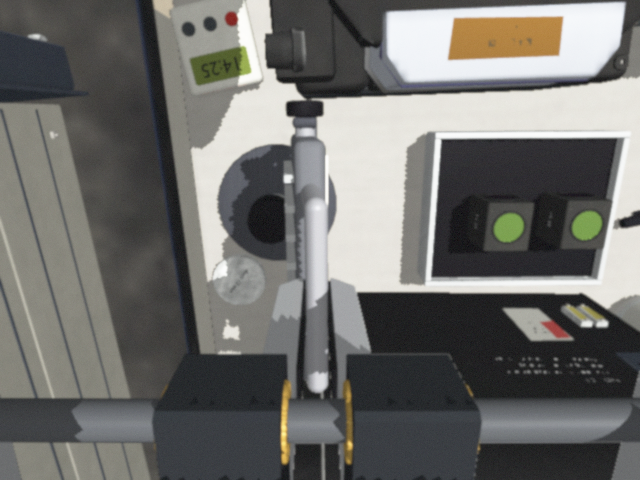

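Now the tilt arc. Jaws are square to the bar at 57.7°.

```bash
python3 -m inch '[[[0,0.68,0.1],[0,0,0],0.5],[[0,0.67,0.15],[0,0,0],0.5],[[0,0.65,0.2],[0,0,0],0.5],[[0,0.63,0.26],[0,0,0],0.5],[[0,0.61,0.32],[0,0,0],0.5]]' 6; python3 -m inch '[[[0,0,0],[0,0,0],0.5],[[0,0,0],[0,0,0],3],[[0,0,0],[0,0,0],3],[[0,0,-3],[0,0,0],3],[[0,0,-5],[0,0,0],3]]'; python3 -m inch '[[[0,0,-5],[0,0,0],3.5],[[0,0,0],[0,0,0],3.5],[[0,0,0],[0,0,0],3.5]]'
python3 - <<'E'
from h import *
st(); p=snap('wrist','w28.png'); P=cloud(p); q=snap('scene','s28.png')
m=(P[...,2]>.185)&(P[...,2]<.228)
n,l,S,C=cv2.connectedComponentsWithStats(m.astype(np.uint8))
for i in range(1,n):
    if S[i,4]>200: X=P[l==i]; Y=X[X[:,2]>.195]; print(S[i],X.mean(0),X[:,2].max(), len(Y) and cv2.minAreaRect((Y[:,:2]*1000).astype(np.float32)))
E
```

```text
time_s: 38.95
position: [0.563, -0.3098, 0.1614]
orientation: [0.874, 3.016, 0.0]
force: [1.3, 0.9, 4.5]
grip_width: 0.0097
time_s: 39.58
position: [0.56, -0.3095, 0.239]
orientation: [-0.873, -3.011, -0.002]
force: [0.3, -0.3, 0.2]
grip_width: 0.0298
time_s: 39.95
position: [0.5612, -0.3099, 0.2899]
orientation: [-0.874, -3.015, -0.001]
force: [-0.2, 0.4, -0.8]
grip_width: 0.0352
t 39.95 p [ 0.5612 -0.3099  0.2899] yaw 57.7 z [-0.002  0.001 -1.   ] F [-0.2  0.4 -0.8] w 0.0352
[   0   48   47   56 1774] [ 0.36337602 -0.42297922  0.2036433 ] 0.22786764780202384 ((365.900390625, -424.6636047363281), (20.82091522216797, 35.726558685302734), 33.82858657836914)
[    0   108    95   290 11003] [ 0.47199209 -0.4989744   0.20624914] 0.22799837393875838 ((478.372802734375, -501.614990234375), (6.706307411193848, 239.8918914794922), 61.78788375854492)
[ 296  163   31  126 1993] [ 0.55820704 -0.30726999  0.20572547] 0.21127349541968998 ((559.7996826171875, -309.69537353515625), (15.91257095336914, 93.11654663085938), 58.73527145385742)
[ 271  321   92   41 3032] [ 0.63617877 -0.35636019  0.21133513] 0.22799678432260206 ((636.7660522460938, -357.2655944824219), (68.20301055908203, 14.016996383666992), 60.38139343261719)
[ 400  323  223   41 6502] [ 0.71935939 -0.22694663  0.20952427] 0.2279984893825528 ((717.85791015625, -230.40594482421875), (162.76760864257812, 12.029369354248047), 55.997039794921875)
[ 72 443  15  37 234] [ 0.61775466 -0.57623817  0.22455679] 0.2279952054699385 ((618.9396362304688, -576.9461669921875), (2.5272421836853027, 39.755496978759766), 62.6362190246582)
```

View pics/w28.png

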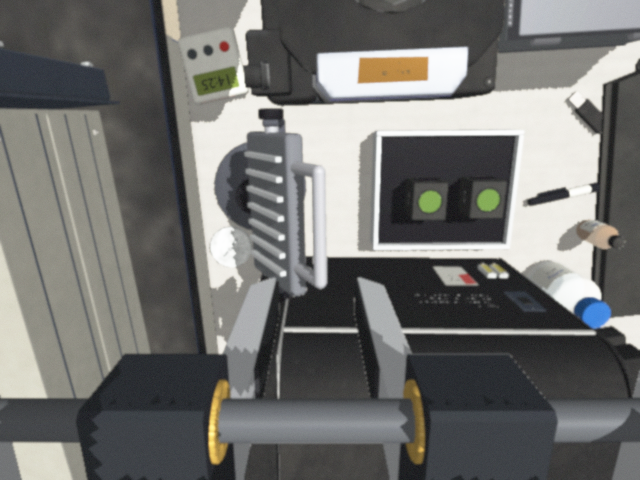

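View pics/s28.png

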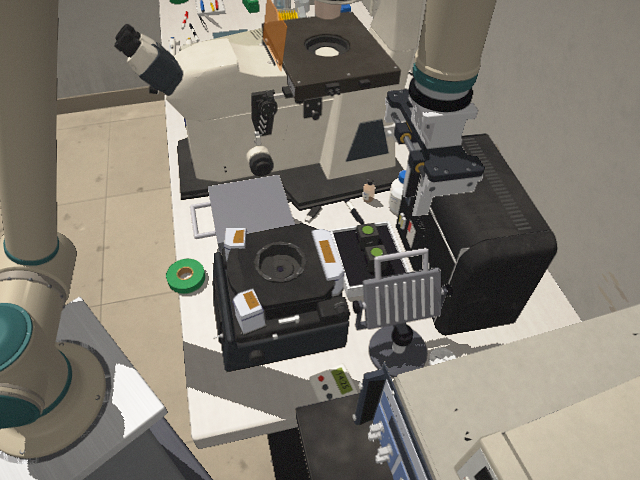

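Run:
```python
from h import *
np.set_printoptions(suppress=True,precision=4)
rng=np.random.default_rng(0)
O=np.array([.526,-.3675]); T=np.array([.640,-.188])
def plane(X,tol=.002):
    best=None
    for _ in range(1500):
        a,b,c=X[rng.choice(len(X),3,False)]; n=np.cross(b-a,c-a); L=np.linalg.norm(n)
        if L<1e-5: continue
        n/=L; d=abs((X-a)@n)<tol
        if best is None or d.sum()>best.sum(): best=d
    Y=X[best]; c=Y.mean(0); n=np.linalg.svd(Y-c)[2][2]
    return n,c,best.sum()
for nm in('wrist','scene','top'):
    p=snap(nm); P=cloud(p)
    pv=np.r_[O+[.030*.536,.030*.844],.135]
    m=(np.linalg.norm(P-pv,axis=-1)<.085)&(P[...,2]>.085)
    X=P[m]; n,c,k=plane(X); 
    if n[0]<0: n=-n
    az=math.degrees(math.atan2(n[1],n[0])); print(nm,len(X),k,'n',n,'az',round(az,1),'tilt',round(math.degrees(math.asin(-n[2])),1),'c',c)
    a=math.radians(az); f=np.array([math.cos(a),math.sin(a)]); print(' tray offset',(T-O)@[-f[1],f[0]])
    # bar
    R=np.linalg.norm(P-pv,axis=-1); b=(R>.070)&(R<.095)&(P[...,2]>.19)&(P[...,2]<.215); Y=P[b]
    if len(Y)>50: print(' bar',len(Y),Y.mean(0),Y[:,2].max(),cv2.minAreaRect((Y[:,:2]*1000).astype(np.float32)))
```

```text
wrist 9374 5340 n [ 0.4473  0.7284 -0.5189] az 58.4 tilt 31.3 c [ 0.5366 -0.3341  0.1555]
 tray offset -0.003222131361179623
 bar 1842 [ 0.5592 -0.3073  0.2066] 0.2114724174235436 ((558.87353515625, -310.8189392089844), (18.967374801635742, 92.87044525146484), 58.71314239501953)
scene 4390 2576 n [ 0.4525  0.7375 -0.5013] az 58.5 tilt 30.1 c [ 0.5361 -0.343   0.1433]
 tray offset -0.003296815470044742
 bar 412 [ 0.5581 -0.3097  0.2049] 0.21222646780192522 ((557.5158081054688, -310.36083984375), (19.45078468322754, 92.17085266113281), 58.360347747802734)
top 1920 1041 n [ 0.4469  0.7278 -0.5202] az 58.4 tilt 31.3 c [ 0.5354 -0.3376  0.1517]
 tray offset -0.0032182888399155713
 bar 323 [ 0.56   -0.3096  0.2056] 0.2112290763474708 ((559.1069946289062, -312.22210693359375), (17.567235946655273, 92.59568786621094), 59.022396087646484)
```

```bash
python3 -m inch '[[[0,0,-2],[0,0,0],3.5],[[0,0,0],[0,0,0],3.5],[[0,0,0],[0,0,0],3.5]]'
python3 - <<'E'
from h import *
p=snap('wrist','w29.png'); P=cloud(p); T=np.array([.640,-.188]); a=math.radians(-32)
m=(P[...,2]>.066)&(P[...,2]<.076)&(np.hypot(P[...,0]-.64,P[...,1]+.188)<.1)
n,l,S,C=cv2.connectedComponentsWithStats(m.astype(np.uint8))
for i in range(1,n):
    if S[i,4]>300:
        X=P[l==i]; r=cv2.minAreaRect((X[:,:2]*1000).astype(np.float32)); d=np.array(r[0])/1000-T
        print(r,X[:,2].mean(),'tray xy',d@[math.cos(a),math.sin(a)],d@[-math.sin(a),math.cos(a)])
q=snap('scene'); Q=cloud(q); k=(np.hypot(Q[...,0]-.5,Q[...,1]-.0245)<.05)&(Q[...,2]>.09)&(Q[...,2]<.14); X=Q[k]; c=np.linalg.lstsq(np.c_[X[:,:2]-[.5,.0245],np.ones(len(X))],X[:,2],rcond=None)[0]; print('hood plane',c)
for o in ('lab_timer','tin'):
    b=finder.boxes_of(q,o)[0]; uv=[b['xy'][0]*640,b['xy'][1]*480]; print(o,b['confidence'],px_depth(q,uv))
st()
E
```

```text
time_s: 40.58
position: [0.5618, -0.3098, 0.3102]
orientation: [-0.874, -3.016, -0.001]
force: [0.3, -0.7, -0.0]
grip_width: 0.0349
((660.9160766601562, -158.49752807617188), (36.8257942199707, 40.50020980834961), 57.32781219482422) 0.06979873759858911 tray xy 0.0021039107757715933 0.03610334710130617
((629.2293701171875, -211.24562072753906), (36.287010192871094, 39.27014923095703), 57.509639739990234) 0.06977353040797762 tray xy 0.0031842900660569635 -0.025420968664792026
hood plane [0.00159712 0.0003376  0.1137515 ]
lab_timer 0.66 [[ 0.38708744 -0.33367476  0.01478168]]Traceback (most recent call last):
  File "<stdin>", line 11, in <module>
IndexError: list index out of range
```

```bash
python3 -c "
from station import order
print(order.finish_job())"
```

```text
the job is handed in; nothing more can be done
None
```

I handed the job in at about 41 s of the 210 s. My last checks all came out inside the limits, but `finish_job` gave no verdict.

| Check | Measured | Limit |
|---|---|---|
| Cubes in the tray (x, y of each) | (2, 36) and (3, -25) mm, tops at 70 mm | ±52, ±64 mm, flat on the liner |
| Hood closed | top level to within 0.1° (fitted plane) | 3° |
| Tray middle off the light's line | about 3 mm | 18 mm |
| Head tilt, three cameras | 30.1° to 31.3° | 30 ± 4° |
| Timer | within 2 mm of its start | 30 mm |

- **Hood:** I lifted it by its bar until the springs held it, then let go. The case held two cubes and the other two pockets were empty. After moving both, I lowered the hood on the bar.
- **Light:** I turned it about 28° to face the tray and tilted the head forward.
- **At the end:** the gripper was clear above the light, touching nothing.

These did not go or agree as expected:
- **Finger tips:** they are really about 30 mm behind the stated tool point, so the first grasp of the hood bar closed above it. I corrected for this afterwards.
- **First cube:** the fingers pressed on the case insert with about 9 N.
- **Second cube:** the first grip was shallow, so I set it down and gripped it deeper.
- **Tin:** the detector did not find it in the last picture. In the picture before that it still stood by the light's foot, and nothing went near it. My measured tin positions varied by up to about 15 mm between views.

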